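# Level the pouring table with its wedge and set an agar plate on it

### The arm

A 6-joint arm with a two-finger parallel gripper is mounted at the origin on a cart in front of the work surface, level with it; the furniture and walls round the work are solid. World frame = base frame: x ahead of the robot, y to its left, z up, the work surface at z = 0. Lengths are in m, angles in rad, forces in N, time in s.
With the tool pointing down it reaches from about 0.35 to 0.775 m from the base axis. Payload 5.5 kg.
Tool frame: the origin (TCP) lies at the very end of the fingers, on their centre line; the grasp point (between the pads) lies 19 mm behind it; z points along the fingers, y is the line along which they close (so a half turn about z gives the same grasp; the last joint's range is limited). The gripper opens to 85 mm and grips with 20 to 120 N. Pads are 22 mm wide; open, the fingers measure 114 mm over their backs; the gripper's body (76 mm by 85 mm) begins 54 mm behind the grasp point. The pads swing forward as they close: fully open they stand 13 mm farther back than shut.
Start: joints at [1.123, 0.313, 0.046, 1.304, 0, 1.431], TCP at [0.174, 0.548, 0.231] pointing down, gripper open.
Joint ranges: [-2.76, 2.76], [-0.86, 1.69], [-1.03, 1.26], [-2.2, 2.34], [-1.47, 1.5], [-3.14, 3.14]. Speed limits (rad/s): [2.57, 2.57, 3.14, 3.14, 3.14, 3.14].

### API

Orientations are given as a unit quaternion [w, x, y, z].
In Python, from workcell import env, imaging, ticket gives the robot as it stands. The module is installed in compiled form; this text tells all that it offers.
- The arm moves only by the tool apply_moves, never from a script. Its argument "rows" is a list of rows, each an object with "xyz": the shift along the tool's x, y, z in mm, a list of three; "turn": the turn, a rotation vector about the tool's x, y, z in rad, a list of three; "grip": the opening, from 0 (shut) to 1 (fully open). A call has 1 to 12 rows; each row is the pose to reach, as a shift and turn from the pose commanded when the call began, along the tool's axes at that moment; what a row does not reach only later rows make up. A row lasts 1/12 s, in which the tool goes at most 41.7 mm and 7.16 degrees, less where a joint would pass 70% of its speed; a pose out of reach is approached as far as the arm can. A call with a gripper value outside its range is refused whole. The fingers move at their own pace and stop on an object; "force" is the grip in N (left out, the last holds). Time passes only in rows, so rows that repeat a pose let the fingers close. It gives the time, the measured TCP pose, the force, the opening and the grip force at its end, in the units of the state.
- env.get_state(): the state, without advancing time (a new reading comes with each control period).
- imaging.read_camera(name): name is "scene" or "side" or "wrist"; returns a dict with "color" (384x512x3 uint8, blue, green, red), "z_map" (384x512 float32, m along the optical axis (not along the pixel's ray), 0 where there is no reading), "camera_matrix" (3x3 intrinsics, pixels), "view" (4x4, takes a point from world to camera coordinates). Camera axes: x right, y down, z forward; pixel columns grow to the right and rows downward; lengths in m; the calibration is good to about 2 mm. A picture is of the moment at which its call begins.
- ticket.hand_in(): hands the job in; it is judged then, once.
The state is a dict: "clock": time; "joint_pos": joint angles; "qvel": joint speeds; "tau": joint torques, N m; "tcp_pos": TCP position; "orientation": TCP orientation; "wrist_force": force on the tool from outside, world axes, zero at the start; "ft_torque": the same for the moment, N m; "finger_gap": finger opening in m; "grip_force": force on a finger pad.
Only numpy, scipy, OpenCV 4.12 (cv2) and the standard library are available. Lean on these libraries where they do the work, as an engineer would, in place of code of your own. Each camera call takes 0.05 s, during which the arm holds its last target. There are 200 camera calls.

### The job

Level the white pouring table so that a freshly poured agar dish can set on it: take the orange wedge out of its grey block, lay it down on the worktop and let go of it, then take it again and slide it thin end first under the hanging steel lip until the red pointer stands in the green band, and leave the wedge there carrying the plate. Then set the closed agar dish, kept the right way up and without banging it, in the blue ring in the middle of the levelled plate, and leave the other things on the worktop alone.

Things in the scene. Friction and masses are not known exactly. Their poses are not given: they have to be found in the camera images.
- level_table: grey frame of the levelling table, fixed: side rails (y +-81 to +-97 mm, 20 mm high) and a cross bar at the back, open in front (-x): a wedge slides on the worktop between the rails. Origin at worktop height under the plate's middle, x towards the hinge, z up. Stop pads narrow the opening to 130 mm. White gauge plate, 30 x 52 mm, top 56 mm high, on the right rail's front end (x -58, y -100 mm)
- plate (a joint): tilt in rad of the white plate (132 x 150 x 8 mm) hinged at the back of the frame, hinge line at table x +70, z 27 mm. 0 = level (plate top 33 mm over the worktop), negative = front hanging low; it rests at -0.10 by its own weight (0.44 to 0.72 kg, no spring), and can rise to +0.12
- lip (a point): middle of the lowest line of the round steel lip bar (10 mm thick, 140 mm long) at the plate's front edge, table x -70 mm; 8 mm over the worktop when the plate hangs, 22 mm when level. The wedge, on its sole, makes it level with 76 mm of its length past this line and 34 mm of the heel left out; 4.2 mm of sliding lifts the lip 1 mm; friction holds the wedge where it is left
- pointer (a point): tip of the thin red pointer (2 mm thick) at the right end of the lip, in front of the gauge plate; it rises and falls with the lip, 1 : 1
- band (a point): middle of the green band (4 mm high, 27 mm over the worktop, black 5 mm graduations above and below it) on the gauge plate: pointer tip at this height = plate level. The band shows that the height is right to +-2 mm
- plate_middle (a point): on the white plate's top, centre of the thin blue printed ring (75 mm across); moves with the plate
- wedge_block: grey parking block, 60 x 66 x 22 mm, fixed; origin under its middle. Its pocket (36 x 42 mm, floor 4 mm over the worktop, 18 mm deep) holds the wedge upright, with 3 mm of play all round
- wedge: orange wedge, 0.07 to 0.14 kg, 110 mm long, 36 mm wide (flat cheeks, its y +-18 mm), 30 mm thick at the heel, 4 mm at the nose. Origin: middle of the heel's end face; z runs from heel to nose; +x side (x +15 mm) is the flat sole, -x side slopes (x -15 mm at the heel, +11 mm at the nose). Starts upright in the block, nose up, turned as the block is, origin 4 mm over the worktop
- dish: closed clear petri dish with cream agar, 64 mm across the lid, 15 mm high, 0.02 to 0.05 kg, lid fixed to it; origin under its middle, z up. It and the wedge block start on either side of the table, within 0.4 m of its middle; another such dish, far out at the left end of the worktop, is not meant
- oil_bottle: bystander, loose: brown dropper bottle with black cap, 34 mm across, 70 mm high, origin under its middle
- stain_tray: bystander, loose: steel tray, 68 x 150 x 22 mm, origin under its middle
- slide_stack: bystander, loose: stack of glass slides, 29 x 78 x 9 mm, origin under its middle
- marker_red: bystander, loose: red felt marker, 132 mm long, 15 mm high, origin under its middle
- marker_blue: bystander, loose: blue felt marker, 132 mm long, 15 mm high, origin under its middle
- forceps: bystander, loose: steel forceps, 128 mm long, 9 mm high, origin under its middle

How it is judged:
On the way, in this order (a step that is already met when the one before it is completed fails the run):
1. the wedge lies on the worktop, out of its block and let go (angle between wedge's own z axis and vertical above 1.2 rad and height (world z) of wedge below 0.03 m and horizontal distance between wedge and wedge_block above 0.03 m and contact force between the fingers and wedge below 0.05 N and linear speed of wedge below 0.03 m/s), for 0.2 s.
2. the wedge alone carries the plate, with the red pointer in the green band (within 2 mm of its middle) (z of pointer in the frame of band between -0.002 and 0.002 m and contact force between wedge and plate above 0.3 N and contact force between the fingers and wedge below 0.05 N and contact force between the fingers and plate below 0.05 N and velocity of joint plate below 0.02 rad/s), for 0.3 s.
3. the dish stands in the blue ring on the plate (distance between dish and plate_middle below 0.02 m and z of dish in the frame of plate_middle below 0.004 m and angle between dish's own z axis and vertical below 0.06 rad and contact force between dish and plate above 0.05 N), for 0.2 s.
At the end, for the whole second after the job is handed in: The plate rests on the wedge with the red pointer within 2 mm of the middle of the green band; the dish stands flat and right way up on the plate, centre within 20 mm of the blue ring's centre; both are let go and at rest (all of step 3 and z of pointer in the frame of band between -0.002 and 0.002 m and contact force between wedge and plate above 0.3 N and linear speed of each of dish, wedge below 0.02 m/s); the robot touches nothing.
It fails at once if the dish is tipped by more than 30 degrees (angle between dish's own z axis and vertical above 0.52 rad).
It fails at once if the dish is banged or pressed onto the plate with more than 25 N (contact force between dish and plate above 25 N).
It fails at once if a bystander (bottle, tray, slides, a marker, forceps) is moved by more than 30 mm (distance of any of oil_bottle, stain_tray, slide_stack, marker_red, marker_blue, forceps from where it was at the start of the episode above 0.03 m).
It also fails if it takes over 72 s, if anything falls off the work surface, if the arm or the gripper's body presses on something with over 40 N, if the wrist force passes 120 N, or if a joint passes its speed limit or range.

## Working session

There is one attempt and no reset: what is moved stays moved. The work goes in short steps, Python scripts to look and compute and a tool call to move; the robot and the scene stay as the last step left them, time stands still between calls to the robot, and variables do not carry over. Pictures are saved under pics/ and viewed, at most 12 in all, crops included, and the job is handed in when it is done.

Besides the shell and the picture viewer there is one more tool, called after ">>>" in YAML: its name, and indented under it one key for each argument. apply_moves: Moves the arm, as the interface text tells. Its arguments: {"type":"object","properties":{"rows":{"type":"array"},"force":{"type":"number"}},"required":["rows"]}

```bash
mkdir -p pics; cat > h.py <<'E'
import numpy as np, cv2
from workcell import env, imaging, ticket
from scipy.spatial.transform import Rotation as R
def cam(n):
    d=imaging.read_camera(n); return d
def world(d):
    K=d["camera_matrix"];V=d["view"];z=d["z_map"]
    v,u=np.mgrid[:384,:512]
    p=np.stack([(u-K[0,2])/K[0,0]*z,(v-K[1,2])/K[1,1]*z,z],-1)
    return (p-V[:3,3])@V[:3,:3]   # R^T (p-t)
def proj(d,P):
    K=d["camera_matrix"];V=d["view"];c=np.atleast_2d(P)@V[:3,:3].T+V[:3,3]
    return (c@K.T)[:,:2]/c[:,2:]
def tcpR():
    q=env.get_state()["orientation"]; return R.from_quat([q[1],q[2],q[3],q[0]])
E
python3 - <<'E'
from h import *
s=cam("scene");t=cam("side")
np.savez("s0.npz",**s);np.savez("t0.npz",**t)
cv2.imwrite("pics/a.png",cv2.resize(s["color"],(800,600)));cv2.imwrite("pics/b.png",cv2.resize(t["color"],(800,600)))
for d in(s,t): print(-d["view"][:3,:3].T@d["view"][:3,3], d["view"][2,:3],d["camera_matrix"][0,0])
print(env.get_state())
E
```

```text
[-0.12268164 -0.39447033  1.02563503] [ 0.5391357   0.36574253 -0.75866007] 450.5662155331696
[0.43531309 1.39929118 0.72958591] [ 0.07727935 -0.89226202 -0.44485547] 408.1284592432416
{'clock': 0.1, 'joint_pos': array([1.12337959e+00, 3.13948682e-01, 4.51184182e-02, 1.30357714e+00,
       7.26839585e-06, 1.43121335e+00]), 'qvel': array([-3.46668526e-05, -1.88526163e-03,  2.60045435e-03,  5.48525845e-04,
       -1.77091079e-03, -2.63582676e-04]), 'tau': array([ 3.26614565e-03, -4.81724417e+01,  2.99243653e+01,  1.26302280e-02,
       -1.06988759e-04,  4.19947298e-06]), 'tcp_pos': array([0.17403104, 0.54757776, 0.23049528]), 'orientation': array([-2.36525112e-04,  1.53309831e-01,  9.88177842e-01, -7.70042247e-04]), 'wrist_force': array([ 0.138925  , -0.63543188,  0.30601112]), 'ft_torque': array([ 0.05821919,  0.07565649, -0.04135852]), 'grip_force': 0.0, 'finger_gap': 0.08535986937372735}
```

View pics/a.png

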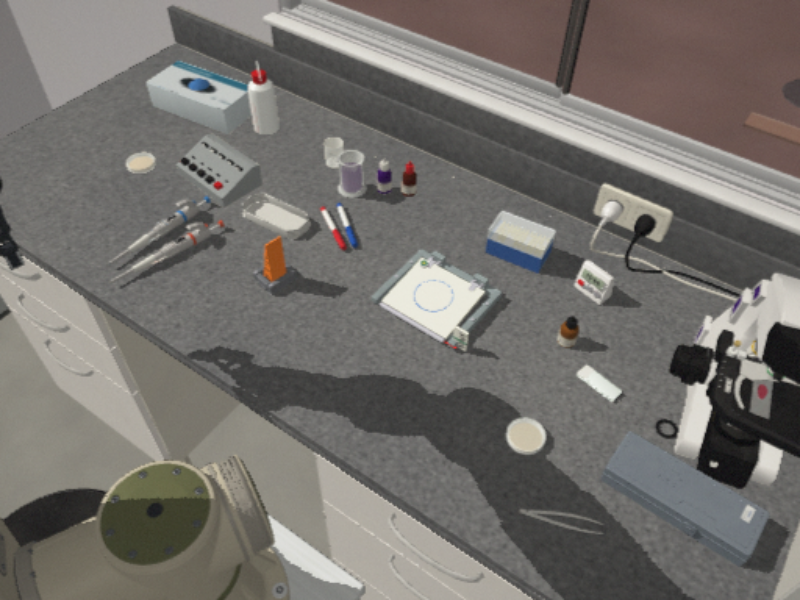

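View pics/b.png

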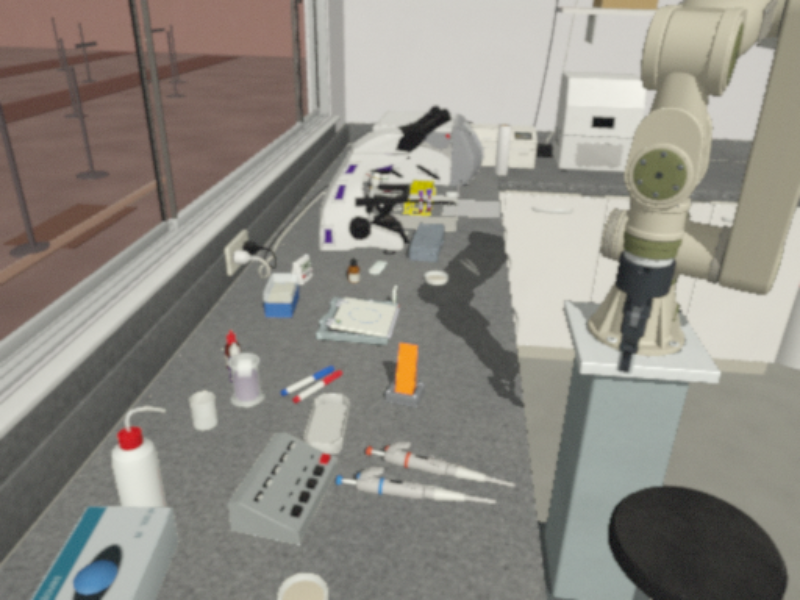

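The scene view shows the wedge in its block at about (275,262), the table plate at (433,295) with its gauge at (458,338), and the dish at (526,435). The markers are at (340,227), the bottle at (569,332), the slides at (599,383) and the forceps at (562,520). The side view agrees with this. Next I'll measure them.

```bash
python3 - <<'E'
from h import *
for n in("s0.npz","t0.npz"):
    d=dict(np.load(n)); W=world(d); hsv=cv2.cvtColor(d["color"],cv2.COLOR_BGR2HSV); H,S,V=[hsv[...,i].astype(int) for i in range(3)]
    print(n)
    def st(name,m):
        m=m&(d["z_map"]>0); nn,l,s,c=cv2.connectedComponentsWithStats(m.astype(np.uint8))
        if nn<2:print(name,"none");return
        i=1+np.argmax(s[1:,4]); P=W[l==i]; r=cv2.minAreaRect((P[:,:2]*1000).astype(np.float32))
        print(name,len(P),"min",P.min(0).round(3),"max",P.max(0).round(3),"mean",P.mean(0).round(4),"rect",np.round(r[0],1),np.round(r[1],1),round(r[2],1)); return P
    x,y,z=W[...,0],W[...,1],W[...,2]
    P=st("orange",(H>5)&(H<20)&(S>180)&(V>90)&(x>.2)&(x<.8)&(z>.0)&(z<.2))
    if P is not None:
        for a,b in((.03,.05),(.05,.07),(.07,.09),(.09,.11),(.108,.125)):
            Q=P[(P[:,2]>a)&(P[:,2]<b)]
            if len(Q): print("   z",a,Q.mean(0).round(4),Q.min(0).round(3),Q.max(0).round(3))
    st("plate",(S<40)&(V>150)&(x>.4)&(x<.8)&(abs(y)<.25)&(z>.01)&(z<.045))
    st("ring",(H>95)&(H<125)&(S>40)&(V>150)&(x>.4)&(x<.75)&(abs(y)<.2)&(z>.005)&(z<.05))
    st("tableall",(z>.007)&(z<.07)&(x>.35)&(x<.8)&(y<.13)&(y>-.15))
    st("gauge",(z>.045)&(z<.065)&(x>.35)&(x<.8)&(y<.15)&(y>-.16))
    st("dish",(z>.007)&(z<.03)&(x>.3)&(x<.8)&(y<-.15)&(H<30)&(S>20)&(V>130))
    st("block",(z>.012)&(z<.03)&(x>.3)&(x<.6)&(y>.12)&(y<.4)&~((H>5)&(H<20)&(S>150)))
E
```

```text
s0.npz
orange 264 min [0.499 0.322 0.017] max [0.534 0.358 0.117] mean [0.514  0.3307 0.0655] rect [511.9 333.7] [26.7 40.6] 42.9
   z 0.03 [0.5124 0.332  0.04  ] [0.5   0.325 0.03 ] [0.531 0.354 0.05 ]
   z 0.05 [0.5137 0.3304 0.0601] [0.5   0.323 0.051] [0.532 0.343 0.07 ]
   z 0.07 [0.5154 0.3297 0.0792] [0.501 0.323 0.07 ] [0.534 0.338 0.09 ]
   z 0.09 [0.5145 0.3287 0.1001] [0.499 0.322 0.091] [0.531 0.336 0.11 ]
   z 0.108 [0.5166 0.3288 0.1116] [0.501 0.325 0.109] [0.531 0.333 0.117]
plate 2102 min [ 0.572 -0.044  0.01 ] max [0.743 0.151 0.043] mean [0.6461 0.0558 0.0245] rect [656.4  52.4] [197.  168.3] 88.4
ring 4 min [0.61  0.061 0.021] max [0.615 0.07  0.025] mean [0.6131 0.0663 0.0238] rect [612.7  64.8] [10.1  2.7] 69.6
tableall 2627 min [ 0.57  -0.059  0.007] max [0.769 0.13  0.058] mean [0.6503 0.038  0.0246] rect [669.7  35.5] [188.8 199.2] 89.9
gauge 40 min [ 0.583 -0.058  0.046] max [ 0.591 -0.03   0.058] mean [ 0.5864 -0.0449  0.052 ] rect [586.9 -44.2] [ 7.5 28.1] 0.4
dish 318 min [ 0.459 -0.262  0.01 ] max [ 0.515 -0.207  0.02 ] mean [ 0.4863 -0.2342  0.0149] rec
[... 598 characters left out ...]
3353 0.1106] [0.505 0.332 0.108] [0.532 0.339 0.113]
plate 1093 min [ 0.573 -0.05   0.01 ] max [0.745 0.16  0.04 ] mean [0.6543 0.0739 0.0227] rect [658.6  53.3] [211.9 167.6] 88.1
ring none
tableall 926 min [ 0.573 -0.053  0.007] max [0.745 0.13  0.056] mean [0.6547 0.0553 0.024 ] rect [658.5  37.8] [184.9 169.9] 89.0
gauge 9 min [ 0.585 -0.053  0.046] max [ 0.59  -0.024  0.056] mean [ 0.5876 -0.0364  0.0519] rect [587.6 -38.9] [ 4.  28.9] 6.5
dish 32 min [ 0.702 -0.195  0.007] max [ 0.733 -0.172  0.03 ] mean [ 0.716  -0.1819  0.0189] rect [ 716.3 -183.3] [30.6 19.9] 6.0
block 166 min [0.486 0.312 0.012] max [0.558 0.383 0.029] mean [0.52   0.3591 0.0185] rect [522.2 348.5] [62.1 65.6] 79.0
```

```bash
python3 - <<'E'
from h import *
for n in("s0.npz","t0.npz"):
    d=dict(np.load(n)); W=world(d); hsv=cv2.cvtColor(d["color"],cv2.COLOR_BGR2HSV); H,S,V=[hsv[...,i].astype(int) for i in range(3)]
    x,y,z=W[...,0],W[...,1],W[...,2]; ok=d["z_map"]>0
    m=(H>5)&(H<20)&(S>180)&(x>.45)&(x<.6)&(z>.03)&(z<.108)&ok
    m=cv2.erode(m.astype(np.uint8),np.ones((3,3)))>0
    P=W[m]
    for it in range(8):
        c=P.mean(0) if it==0 else P[k].mean(0); 
        u,s,vt=np.linalg.svd((P if it==0 else P[k])-c,full_matrices=False); r=(P-c)@vt[2]; k=abs(r)<.0025 if it>2 else abs(r)<.005
    nrm=vt[2]; print(n,"face n",nrm.round(3),"c",c.round(4),k.sum(),"yaw",np.degrees(np.arctan2(nrm[1],nrm[0])).round(1))
    # block top
    mb=(z>.019)&(z<.026)&(x>.46)&(x<.58)&(y>.28)&(y<.40)&ok&(S<60)
    Q=(W[mb][:,:2]*1000).astype(np.float32); print("blocktop",len(Q),cv2.minAreaRect(Q))
    # table plate
    mp=(S<45)&(V>140)&(x>.55)&(x<.76)&(y>-.04)&(y<.15)&(z>.012)&(z<.036)&ok
    mp=cv2.morphologyEx(mp.astype(np.uint8),cv2.MORPH_OPEN,np.ones((5,5)))>0
    P=W[mp]
    A=np.c_[P[:,:2],np.ones(len(P))]
    co,*_=np.linalg.lstsq(A,P[:,2],rcond=None); print("plate plane slope",co.round(3),"yaw est",np.degrees(np.arctan2(co[1],co[0])).round(1))
    # rails: walls grey
    mr=(z>.012)&(z<.024)&(x>.54)&(x<.76)&(y>-.09)&(y<.2)&ok&(S<60)
    for lo,hi in((-.06,-.02),(.125,.165)):
        Q=W[mr&(y>lo)&(y<hi)]; print(len(Q), Q.min(0).round(3),Q.max(0).round(3), np.polyfit(Q[:,0],Q[:,1],1).round(3))
    for nm,(x0,x1,y0,y1) in dict(bottle=(.6,.8,-.25,-.1),slides=(.5,.72,-.32,-.18),markers=(.55,.75,.15,.32),tray=(.5,.75,.32,.5),forceps=(.25,.45,-.4,-.2)).items():
        q=(z>.005)&(x>x0)&(x<x1)&(y>y0)&(y<y1)&(z<.08)&ok; q=W[q]
        if len(q):print(nm,len(q),q.min(0).round(3),q.max(0).round(3))
s=dict(np.load("s0.npz"))
img=s["color"][160:235,230:330];cv2.imwrite("pics/c.png",cv2.resize(img,None,fx=7.5,fy=7.5,interpolation=cv2.INTER_CUBIC))
E
```

```text
s0.npz face n [-0.168 -0.986 -0.006] c [0.5141 0.329  0.0677] 112 yaw -99.7
blocktop 118 ((519.8644409179688, 342.26873779296875), (61.4677848815918, 67.345947265625), 79.82536315917969)
plate plane slope [ 0.077 -0.005 -0.025] yaw est -3.9
246 [ 0.574 -0.059  0.012] [ 0.741 -0.02   0.024] [ 0.022 -0.052]
256 [0.577 0.125 0.013] [0.744 0.153 0.024] [-0.01   0.145]
bottle 213 [ 0.656 -0.25   0.005] [ 0.785 -0.109  0.072]
slides 567 [ 0.5   -0.32   0.005] [ 0.72  -0.18   0.072]
markers 131 [0.551 0.15  0.005] [0.733 0.32  0.021]
tray 643 [0.5   0.32  0.005] [0.748 0.5   0.079]
forceps 108 [ 0.29  -0.397  0.005] [ 0.446 -0.207  0.012]
t0.npz face n [-0.15  -0.959 -0.239] c [0.5218 0.3441 0.0691] 133 yaw -98.9
blocktop 70 ((521.48046875, 348.7877197265625), (59.91560745239258, 64.92832946777344), 83.02577209472656)
plate plane slope [ 0.096 -0.005 -0.038] yaw est -2.9
47 [ 0.576 -0.049  0.013] [ 0.734 -0.022  0.024] [-0.051 -0.001]
220 [0.579 0.125 0.012] [0.745 0.16  0.024] [0.007 0.139]
bottle 99 [ 0.661 -0.249  0.005] [ 0.733 -0.167  0.065]
slides 115 [ 0.5   -0.319  0.006] [ 0.719 -0.18   0.065]
markers 214 [0.584 0.15  0.005] [0.743 0.319 0.023]
tray 729 [0.5   0.32  0.005] [0.749 0.499 0.08 ]
forceps 14 [ 0.375 -0.366  0.005] [ 0.421 -0.283  0.009]
```

View pics/c.png

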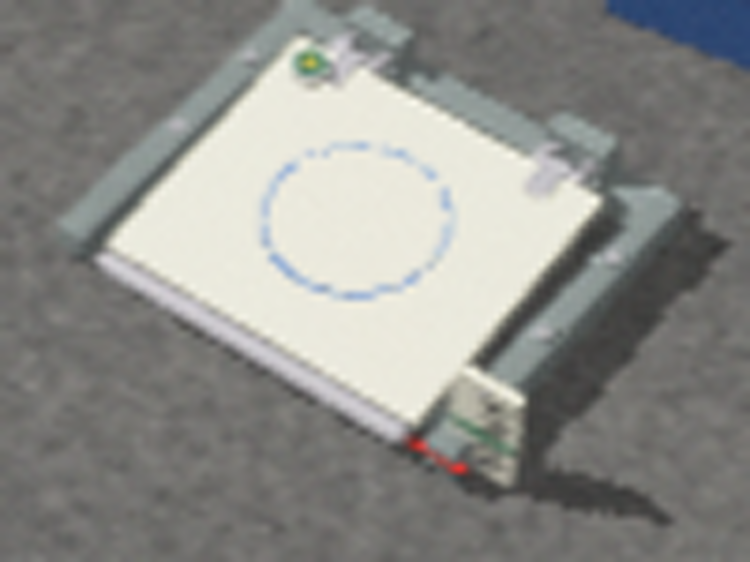

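The crop shows the hanging plate, with lip ends at about (103,258) and (407,435), the ring centre at (357,222), and the pointer at (460,468) below the green band. I'll compute the table pose and the first move.

```bash
cat >> h.py <<'E'
def ray(d,uv,zz):
    K=d["camera_matrix"];V=d["view"];o=-V[:3,:3].T@V[:3,3]
    r=V[:3,:3].T@np.linalg.inv(K)@np.array([uv[0],uv[1],1.]);return o+r*(zz-o[2])/r[2]
def ang(yaw,theta=0):
    # tool y at yaw deg, tilted by theta deg about tool y (+ = tool z leans to tool x)
    a=np.radians(yaw);y=np.array([np.cos(a),np.sin(a),0]);z=np.array([0,0,-1.]);x=np.cross(y,z)
    return R.from_matrix(np.c_[x,y,z])*R.from_rotvec([0,np.radians(theta),0])
def goto(p,yaw,theta=0):
    s=env.get_state();r=tcpR();d=r.inv().apply(np.array(p)-s["tcp_pos"])*1000;t=(r.inv()*ang(yaw,theta)).as_rotvec()
    print("xyz",d.round(1),"turn",t.round(4),"rows>=",round(max(np.linalg.norm(d)/41.7,np.degrees(np.linalg.norm(t))/7.16),1))
E
python3 - <<'E'
from h import *
d=dict(np.load("s0.npz"))
def px(c): return ((c[0]+.5)/7.5-.5+230,(c[1]+.5)/7.5-.5+160)
FL=ray(d,px((108,247)),.019);FR=ray(d,px((412,428)),.019);BL=ray(d,px((303,38)),.0325);BR=ray(d,px((604,200)),.0325);C=ray(d,px((357,222)),.026)
LL=ray(d,px((100,262)),.012);LR=ray(d,px((405,440)),.012)
for n,a,b in(("front",FL,FR),("back",BL,BR),("left",FL,BL),("right",FR,BR),("lip",LL,LR)):
    v=b-a;print(n,np.hypot(*v[:2]).round(4),np.degrees(np.arctan2(v[1],v[0])).round(1))
print("ring",C,"corners mean",(FL+FR+BL+BR)/4,"lipmid",(LL+LR)/2)
goto([.518,.332,.18],170.5,0);goto([.518,.332,.18],170.5,60)
hsv=cv2.cvtColor(d["color"],cv2.COLOR_BGR2HSV);W=world(d)
g=(W[...,2]>.008)&(W[...,2]<.022)&(abs(W[...,0]-.487)<.045)&(abs(W[...,1]+.233)<.045)
c,_=cv2.findContours(g.astype(np.uint8),0,1);c=max(c,key=cv2.contourArea)
P=np.array([ray(d,q[0],.0115) for q in c]);print("dish circle",cv2.minEnclosingCircle((P[:,:2]*1000).astype(np.float32)))
E
```

```text
front 0.147 -92.3
back 0.1469 -91.8
left 0.1302 -2.0
right 0.1317 -2.0
lip 0.1468 -91.7
ring [0.64726939 0.05317655 0.026     ] corners mean [0.64625181 0.05312065 0.02575   ] lipmid [0.57839109 0.05704005 0.012     ]
xyz [-393.1 -101.1   50.6] turn [-1.0000e-03 -1.5000e-03 -1.7128e+00] rows>= 13.7
xyz [-393.1 -101.1   50.6] turn [ 0.8866  0.7682 -1.5377] rows>= 15.5
dish circle ((492.3654479980469, -233.9004364013672), 34.19298553466797)
```

>>> apply_moves:
  rows:
    - {"xyz":[-393,-101,0],"turn":[0,0,-1.7128],"grip":1}
    - {"xyz":[-393,-101,0],"turn":[0,0,-1.7128],"grip":1}
    - {"xyz":[-393,-101,0],"turn":[0,0,-1.7128],"grip":1}
    - {"xyz":[-393,-101,0],"turn":[0,0,-1.7128],"grip":1}
    - {"xyz":[-393,-101,0],"turn":[0,0,-1.7128],"grip":1}
    - {"xyz":[-393,-101,0],"turn":[0,0,-1.7128],"grip":1}
    - {"xyz":[-393,-101,0],"turn":[0,0,-1.7128],"grip":1}
    - {"xyz":[-393,-101,0],"turn":[0,0,-1.7128],"grip":1}
    - {"xyz":[-393,-101,0],"turn":[0,0,-1.7128],"grip":1}
    - {"xyz":[-393,-101,0],"turn":[0,0,-1.7128],"grip":1}
    - {"xyz":[-393,-101,0],"turn":[0,0,-1.7128],"grip":1}
    - {"xyz":[-393,-101,0],"turn":[0,0,-1.7128],"grip":1}
  force: 60

```text
clock: 1.1
tcp_pos: [0.5216, 0.3297, 0.23]
orientation: [-0.0, -0.529, 0.849, -0.0]
wrist_force: [-0.1, 0.4, -0.5]
finger_gap: 0.0854
grip_force: 0.0
```

```bash
python3 - <<'E'
from h import *
s=env.get_state();print(s["joint_pos"].round(3),s["tcp_pos"].round(4),s["clock"])
goto([.518,.332,.19],170.5,60)
E
```

```text
[ 4.340e-01  3.980e-01  1.650e-01  1.338e+00 -1.000e-03 -6.800e-01] [0.5216 0.3297 0.23  ] 1.1
xyz [-0.5  4.3 40. ] turn [ 0.152   1.0384 -0.2637] rows>= 8.7
```

>>> apply_moves:
  rows:
    - {"xyz":[0,4,20],"turn":[0.152,1.038,-0.264],"grip":1}
    - {"xyz":[0,4,20],"turn":[0.152,1.038,-0.264],"grip":1}
    - {"xyz":[0,4,20],"turn":[0.152,1.038,-0.264],"grip":1}
    - {"xyz":[0,4,20],"turn":[0.152,1.038,-0.264],"grip":1}
    - {"xyz":[0,4,20],"turn":[0.152,1.038,-0.264],"grip":1}
    - {"xyz":[0,4,20],"turn":[0.152,1.038,-0.264],"grip":1}
    - {"xyz":[0,4,20],"turn":[0.152,1.038,-0.264],"grip":1}
    - {"xyz":[0,4,20],"turn":[0.152,1.038,-0.264],"grip":1}
    - {"xyz":[0,4,20],"turn":[0.152,1.038,-0.264],"grip":1}
    - {"xyz":[0,4,20],"turn":[0.152,1.038,-0.264],"grip":1}
    - {"xyz":[0,4,20],"turn":[0.152,1.038,-0.264],"grip":1}

```text
clock: 2.02
tcp_pos: [0.5509, 0.3236, 0.1391]
orientation: [-0.348, -0.579, 0.668, -0.313]
wrist_force: [-0.5, -0.7, 1.2]
finger_gap: 0.0855
grip_force: 0.0
```

```bash
python3 - <<'E'
from h import *
s=env.get_state();print(s["joint_pos"].round(3),s["tcp_pos"].round(4),s["clock"])
goto([.518,.332,.19],170.5,60);goto([.518,.332,.04],170.5,60)
d=cam("wrist");cv2.imwrite("pics/d.png",d["color"])
E
```

```text
[ 0.677  1.308  1.263  2.337 -0.613 -0.481] [0.5509 0.3236 0.1391] 2.0167
xyz [ 40.3  33.  -32.2] turn [-0.0341  0.0744  0.0037] rows>= 1.5
xyz [-83.7  35.2  52.3] turn [-0.0341  0.0744  0.0037] rows>= 2.5
```

View pics/d.png

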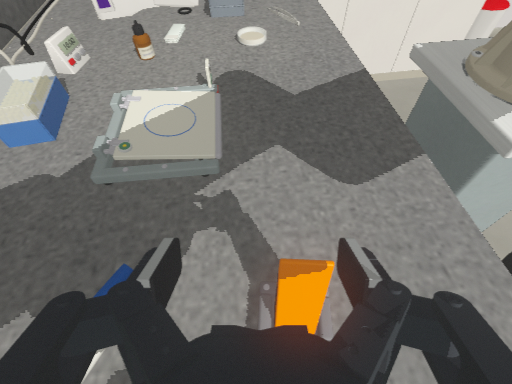

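The wrist view shows the wedge between the open fingers at (303,295), and the table at (170,130). The arm is at its elbow and wrist limits at 60° of tilt, so I'll use about 40° instead.

```bash
python3 - <<'E'
from h import *
goto([.518,.332,.18],170.5,40)
E
```

```text
xyz [ 30.1  34.  -25.7] turn [-0.0338 -0.2712  0.0062] rows>= 2.2
```

>>> apply_moves:
  rows:
    - {"xyz":[30,0,-26],"turn":[-0.034,-0.271,0.006],"grip":1}
    - {"xyz":[30,0,-26],"turn":[-0.034,-0.271,0.006],"grip":1}
    - {"xyz":[30,0,-26],"turn":[-0.034,-0.271,0.006],"grip":1}
    - {"xyz":[30,34,-26],"turn":[-0.034,-0.271,0.006],"grip":1}
    - {"xyz":[30,34,-26],"turn":[-0.034,-0.271,0.006],"grip":1}
    - {"xyz":[30,34,-26],"turn":[-0.034,-0.271,0.006],"grip":1}

```text
clock: 2.57
tcp_pos: [0.5173, 0.3332, 0.1893]
orientation: [-0.255, -0.608, 0.719, -0.221]
wrist_force: [0.2, -0.4, 0.5]
finger_gap: 0.0857
grip_force: 0.0
```

```bash
python3 - <<'E'
from h import *
s=env.get_state();print(s["joint_pos"].round(3),s["tcp_pos"].round(4),s["clock"])
goto([.518,.332,.18],170.5,40);goto([.518,.332,.037],170.5,40)
E
```

```text
[ 0.656  0.913  0.757  1.953 -0.453 -0.621] [0.5173 0.3332 0.1893] 2.5667
xyz [-5.1 -0.8  7.8] turn [-0.0068  0.0093 -0.0033] rows>= 0.2
xyz [-96.    0.2 118.2] turn [-0.0068  0.0093 -0.0033] rows>= 3.7
```

>>> apply_moves:
  rows:
    - {"xyz":[-20,0,24],"turn":[-0.007,0.009,-0.003],"grip":1}
    - {"xyz":[-40,0,49],"turn":[-0.007,0.009,-0.003],"grip":1}
    - {"xyz":[-60,0,74],"turn":[-0.007,0.009,-0.003],"grip":1}
    - {"xyz":[-80,0,98],"turn":[-0.007,0.009,-0.003],"grip":1}
    - {"xyz":[-90,0,111],"turn":[-0.007,0.009,-0.003],"grip":1}
    - {"xyz":[-96,0,118],"turn":[-0.007,0.009,-0.003],"grip":1}
    - {"xyz":[-96,0,118],"turn":[-0.007,0.009,-0.003],"grip":1}
    - {"xyz":[-96,0,118],"turn":[-0.007,0.009,-0.003],"grip":1}

```text
clock: 3.23
tcp_pos: [0.5195, 0.3321, 0.0328]
orientation: [-0.263, -0.607, 0.717, -0.221]
wrist_force: [0.2, 0.1, 0.4]
finger_gap: 0.0852
grip_force: 0.0
```

```bash
python3 - <<'E'
from h import *
s=env.get_state();print(s["joint_pos"].round(3),s["tcp_pos"].round(4),s["clock"],s["wrist_force"].round(1))
goto([.518,.332,.037],170.5,40)
d=cam("side");cv2.imwrite("pics/e.png",cv2.resize(d["color"][190:290,190:340],None,fx=5,fy=5))
E
```

```text
[ 0.653  1.005  0.551  1.671 -0.455 -0.621] [0.5195 0.3321 0.0328] 3.2333 [0.2 0.1 0.4]
xyz [ 3.   1.5 -3. ] turn [ 0.0021 -0.0029  0.0008] rows>= 0.1
```

View pics/e.png

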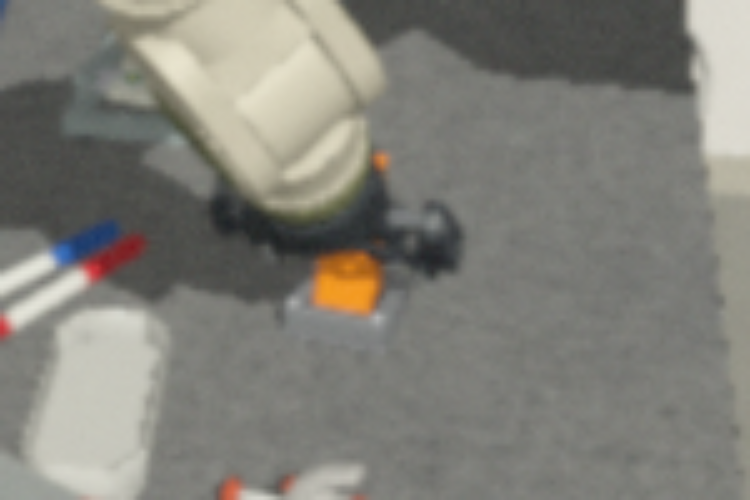

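The side view shows the gripper straddling the wedge at (350,280), above the block. Now I'll close.

>>> apply_moves:
  rows:
    - {"xyz":[3,1,-3],"turn":[0,0,0],"grip":1}
    - {"xyz":[3,1,-3],"turn":[0,0,0],"grip":0}
    - {"xyz":[3,1,-3],"turn":[0,0,0],"grip":0}
    - {"xyz":[3,1,-3],"turn":[0,0,0],"grip":0}
    - {"xyz":[3,1,-3],"turn":[0,0,0],"grip":0}
    - {"xyz":[3,1,-3],"turn":[0,0,0],"grip":0}
    - {"xyz":[3,1,-3],"turn":[0,0,0],"grip":0}
    - {"xyz":[3,1,-3],"turn":[0,0,0],"grip":0}
    - {"xyz":[3,1,-3],"turn":[0,0,0],"grip":0}
  force: 60

```text
clock: 4.03
tcp_pos: [0.5177, 0.331, 0.0348]
orientation: [-0.264, -0.607, 0.716, -0.222]
wrist_force: [5.7, -0.3, 4.8]
finger_gap: 0.0354
grip_force: 60.1
```

```bash
python3 - <<'E'
from h import *
s=env.get_state();p=s["tcp_pos"];print(s["finger_gap"],s["grip_force"],s["wrist_force"].round(1))
goto(p+[0,0,.10],170.5,40)
E
```

```text
0.03535309662334845 60.13368626022299 [ 5.7 -0.3  4.8]
xyz [ 64.7   0.4 -76.2] turn [ 0.0027 -0.0061  0.0023] rows>= 2.4
```

>>> apply_moves:
  rows:
    - {"xyz":[13,0,-15],"turn":[0,0,0],"grip":0}
    - {"xyz":[26,0,-30],"turn":[0,0,0],"grip":0}
    - {"xyz":[39,0,-46],"turn":[0,0,0],"grip":0}
    - {"xyz":[65,0,-76],"turn":[0,0,0],"grip":0}
    - {"xyz":[65,0,-76],"turn":[0,0,0],"grip":0}
    - {"xyz":[65,0,-76],"turn":[0,0,0],"grip":0}

```text
clock: 4.53
tcp_pos: [0.5173, 0.3316, 0.1358]
orientation: [-0.264, -0.607, 0.717, -0.22]
wrist_force: [0.1, 0.1, -1.4]
finger_gap: 0.0354
grip_force: 61.2
```

```bash
python3 - <<'E'
from h import *
s=env.get_state();p=s["tcp_pos"];print(p,s["finger_gap"],s["grip_force"],s["wrist_force"].round(1))
goto([.46,.2,.15],170.5,-48)
E
```

```text
[0.51726911 0.3316246  0.13577277] 0.03537268453401039 61.156650469029046 [ 0.1  0.1 -1.4]
xyz [115.5  34.7  79.1] turn [ 5.200e-03 -1.539e+00 -1.300e-03] rows>= 12.3
```

>>> apply_moves:
  rows:
    - {"xyz":[57,18,10],"turn":[0,-0.12,0],"grip":0}
    - {"xyz":[115,35,79],"turn":[0,-1.54,0],"grip":0}
    - {"xyz":[115,35,79],"turn":[0,-1.54,0],"grip":0}
    - {"xyz":[115,35,79],"turn":[0,-1.54,0],"grip":0}
    - {"xyz":[115,35,79],"turn":[0,-1.54,0],"grip":0}
    - {"xyz":[115,35,79],"turn":[0,-1.54,0],"grip":0}
    - {"xyz":[115,35,79],"turn":[0,-1.54,0],"grip":0}
    - {"xyz":[115,35,79],"turn":[0,-1.54,0],"grip":0}
    - {"xyz":[115,35,79],"turn":[0,-1.54,0],"grip":0}
    - {"xyz":[115,35,79],"turn":[0,-1.54,0],"grip":0}
    - {"xyz":[115,35,79],"turn":[0,-1.54,0],"grip":0}
    - {"xyz":[115,35,79],"turn":[0,-1.54,0],"grip":0}

```text
clock: 5.53
tcp_pos: [0.4589, 0.1999, 0.1488]
orientation: [0.256, -0.607, 0.719, 0.22]
wrist_force: [-0.3, 0.2, -1.7]
finger_gap: 0.0352
grip_force: 61.1
```

```bash
python3 - <<'E'
from h import *
s=env.get_state();p=s["tcp_pos"];print(s["joint_pos"].round(3),p,s["finger_gap"],s["grip_force"],s["wrist_force"].round(1))
print(np.degrees(np.arcsin(tcpR().as_matrix()[2,0])))
goto([.46,.2,.15],170.5,-48)
d=cam("side");cv2.imwrite("pics/f.png",cv2.resize(d["color"][150:270,180:340],None,fx=4.5,fy=4.5))
W=world(d);hsv=cv2.cvtColor(d["color"],cv2.COLOR_BGR2HSV);m=(hsv[...,0]>5)&(hsv[...,0]<20)&(hsv[...,1]>180)&(W[...,0]>.3)&(W[...,0]<.6)&(W[...,1]>.05)&(W[...,1]<.4)&(W[...,2]>0.05);P=W[m];print(len(P),P.min(0),P.max(0))
E
```

```text
[-0.161  0.145 -0.567  0.86   0.689 -1.563] [0.45891768 0.19985187 0.14881775] 0.03517340221213177 61.11377970773077 [-0.3  0.2 -1.7]
-39.467621091013754
xyz [-1.  -1.  -0.7] turn [ 0.0033 -0.1489 -0.0044] rows>= 1.2
169 [0.44449183 0.13848313 0.14202486] [0.48061219 0.2391726  0.17169819]
```

View pics/f.png

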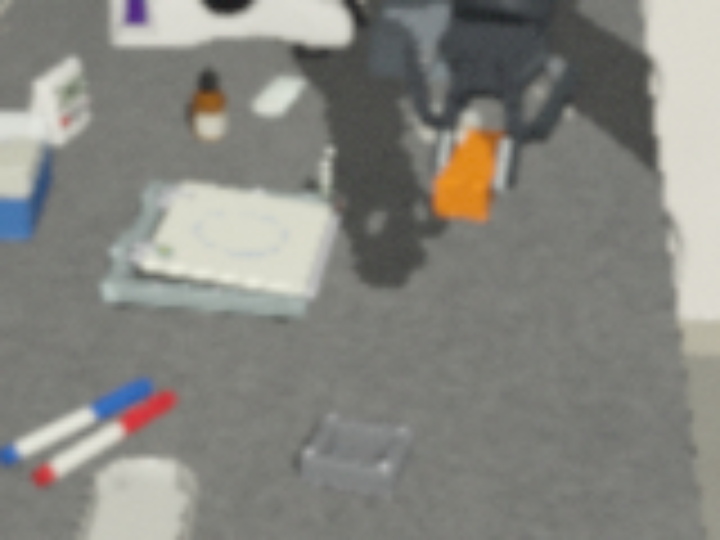

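The side view shows the wedge held roughly flat with its heel at (465,200), and the block empty. Now I'll lower it.

```bash
python3 - <<'E'
from h import *
p=env.get_state()["tcp_pos"];goto([p[0],p[1],.014],170.5,-39.5)
E
```

```text
xyz [ 84.   -1.7 101.3] turn [ 0.0069  0.003  -0.0115] rows>= 3.2
```

>>> apply_moves:
  rows:
    - {"xyz":[20,0,24],"turn":[0,0,0],"grip":0}
    - {"xyz":[40,0,48],"turn":[0,0,0],"grip":0}
    - {"xyz":[60,0,72],"turn":[0,0,0],"grip":0}
    - {"xyz":[70,0,84],"turn":[0,0,0],"grip":0}
    - {"xyz":[78,0,94],"turn":[0,0,0],"grip":0}
    - {"xyz":[81,0,98],"turn":[0,0,0],"grip":0}
    - {"xyz":[84,0,101],"turn":[0,0,0],"grip":0}
    - {"xyz":[84,0,101],"turn":[0,0,0],"grip":0}
    - {"xyz":[84,0,101],"turn":[0,0,0],"grip":0}

```text
clock: 6.33
tcp_pos: [0.4588, 0.1984, 0.0175]
orientation: [0.253, -0.608, 0.72, 0.218]
wrist_force: [0.2, -0.0, -1.6]
finger_gap: 0.0349
grip_force: 61.0
```

```bash
python3 - <<'E'
from h import *
d=cam("side");W=world(d);hsv=cv2.cvtColor(d["color"],cv2.COLOR_BGR2HSV);m=(hsv[...,0]>5)&(hsv[...,0]<20)&(hsv[...,1]>180)&(W[...,0]>.3)&(W[...,0]<.6)&(W[...,1]>.05)&(W[...,1]<.4)&(W[...,2]>-.01);P=W[m];print(len(P),P.min(0),P.max(0))
E
```

```text
179 [0.44124909 0.12615274 0.00843333] [0.48104101 0.23930848 0.04323803]
```

>>> apply_moves:
  rows:
    - {"xyz":[4,0,5],"turn":[0,0,0],"grip":0}
    - {"xyz":[4,0,5],"turn":[0,0,0],"grip":0}
    - {"xyz":[4,0,5],"turn":[0,0,0],"grip":0}

```text
clock: 6.63
tcp_pos: [0.4586, 0.1982, 0.0109]
orientation: [0.253, -0.608, 0.72, 0.218]
wrist_force: [0.5, 0.3, -0.9]
finger_gap: 0.0349
grip_force: 61.0
```

>>> apply_moves:
  rows:
    - {"xyz":[0,0,0],"turn":[0,0,0],"grip":0.5}
    - {"xyz":[0,0,0],"turn":[0,0,0],"grip":0.6}
    - {"xyz":[0,0,0],"turn":[0,0,0],"grip":0.7}
    - {"xyz":[0,0,0],"turn":[0,0,0],"grip":0.8}
    - {"xyz":[0,0,0],"turn":[0,0,0],"grip":1}
    - {"xyz":[0,0,-20],"turn":[0,0,0],"grip":1}
    - {"xyz":[0,0,-50],"turn":[0,0,0],"grip":1}
    - {"xyz":[0,0,-90],"turn":[0,0,0],"grip":1}
    - {"xyz":[0,0,-110],"turn":[0,0,0],"grip":1}
    - {"xyz":[0,0,-110],"turn":[0,0,0],"grip":1}

```text
clock: 7.47
tcp_pos: [0.4505, 0.1273, 0.0993]
orientation: [0.255, -0.608, 0.72, 0.216]
wrist_force: [1.0, 0.1, 0.2]
finger_gap: 0.0852
grip_force: 0.0
```

```bash
cat >> h.py <<'E'
def orange(n,lo=-.01):
    d=cam(n);W=world(d);hsv=cv2.cvtColor(d["color"],cv2.COLOR_BGR2HSV)
    m=(hsv[...,0]>5)&(hsv[...,0]<20)&(hsv[...,1]>180)&(W[...,0]>.3)&(W[...,0]<.75)&(W[...,1]>-.1)&(W[...,1]<.4)&(W[...,2]>lo)&(W[...,2]<.2)
    n,l,s,c=cv2.connectedComponentsWithStats(m.astype(np.uint8));i=1+np.argmax(s[1:,4]);P=W[l==i];print(len(P),P.min(0).round(4),P.max(0).round(4))
    print(cv2.minAreaRect((P[:,:2]*1000).astype(np.float32)));return d,P,l==i
E
python3 - <<'E'
from h import *
print(env.get_state()["tcp_pos"])
for n in("side","scene","wrist"):
    d,P,m=orange(n)
cv2.imwrite("pics/g.png",d["color"])
E
```

```text
[0.45049815 0.12731315 0.09929381]
161 [ 0.4324  0.1325 -0.0018] [0.4818 0.2365 0.0286]
((456.9718322753906, 182.42727661132812), (103.66561889648438, 42.18460464477539), 78.53710174560547)
354 [0.3684 0.0621 0.0005] [0.4785 0.2273 0.1746]
((432.1883850097656, 136.64144897460938), (191.63983154296875, 63.51896667480469), 61.88053894042969)
4086 [ 4.225e-01 -2.050e-02  4.000e-04] [0.4795 0.2303 0.1557]
((440.1164245605469, 104.32228088378906), (251.93345642089844, 35.53131866455078), 79.53925323486328)
```

View pics/g.png

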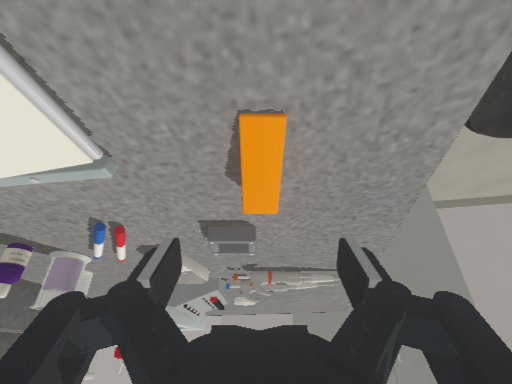

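The wedge lies free on its sole. In the wrist view the nose is at (262,115) and the heel top at (260,213). I'll measure its axis for the heel grasp.

```bash
python3 - <<'E'
from h import *
for n in("wrist","side"):
    d,P,m=orange(n)
    Q=P[(P[:,2]<.034)&(P[:,1]>.1)]; r=cv2.minAreaRect((Q[:,:2]*1000).astype(np.float32));print(n,"rect",r)
    if n=="wrist":
        b=np.argwhere(m); v0=b[:,0].min();
        hsv=d["color"]
        rows=b[(b[:,0]<230)]; 
        for z,rr in((.004,rows[:,0].min()+1),(.030,min(rows[:,0].max(),213))):
            c=rows[abs(rows[:,0]-rr)<=1][:,1]; print(rr,c.min(),c.max(),ray(d,(c.mean(),rr),z),ray(d,(c.min(),rr),z),ray(d,(c.max(),rr),z))
E
```

```text
4102 [ 4.218e-01 -1.990e-02  4.000e-04] [0.4792 0.2288 0.1549]
((440.0072021484375, 104.16860961914062), (250.56541442871094, 35.32261657714844), 79.452392578125)
wrist rect ((452.8816833496094, 173.3125762939453), (109.90068817138672, 35.32261657714844), 79.452392578125)
115 238 284 [0.44266402 0.11874157 0.004     ] [0.45912068 0.11586599 0.004     ] [0.42594534 0.12166292 0.004     ]
213 242 275 [0.462326   0.22362717 0.03      ] [0.47871934 0.22064279 0.03      ] [0.44590303 0.22661694 0.03      ]
159 [ 0.4324  0.1322 -0.0013] [0.4818 0.2369 0.0308]
((456.6955871582031, 182.51390075683594), (103.98220825195312, 42.8868293762207), 77.88029479980469)
side rect ((456.6955871582031, 182.51390075683594), (103.98220825195312, 42.8868293762207), 77.88029479980469)
```

```bash
python3 - <<'E'
from h import *
goto([.460,.213,.08],169.5,0)
E
```

```text
xyz [-55.2   0.4  64.5] turn [0.0144 0.6821 0.0142] rows>= 5.5
```

>>> apply_moves:
  rows:
    - {"xyz":[-55,0,64],"turn":[0.014,0.682,0.014],"grip":1}
    - {"xyz":[-55,0,64],"turn":[0.014,0.682,0.014],"grip":1}
    - {"xyz":[-55,0,64],"turn":[0.014,0.682,0.014],"grip":1}
    - {"xyz":[-55,0,64],"turn":[0.014,0.682,0.014],"grip":1}
    - {"xyz":[-55,0,64],"turn":[0.014,0.682,0.014],"grip":1}
    - {"xyz":[-55,0,64],"turn":[0.014,0.682,0.014],"grip":1}
    - {"xyz":[-55,0,64],"turn":[0.014,0.682,0.014],"grip":1}
    - {"xyz":[-55,0,64],"turn":[0.014,0.682,0.014],"grip":1}

```text
clock: 8.38
tcp_pos: [0.4602, 0.2136, 0.0798]
orientation: [-0.0, -0.641, 0.768, 0.0]
wrist_force: [-0.4, -0.8, -0.2]
finger_gap: 0.0856
grip_force: 0.0
```

```bash
python3 - <<'E'
from h import *
print(env.get_state()["tcp_pos"])
goto([.460,.213,.005],169.5,0)
E
```

```text
[0.46016471 0.2136189  0.07983658]
xyz [ 0.7 -0.  74.8] turn [0.0007 0.0004 0.0038] rows>= 1.8
```

>>> apply_moves:
  rows:
    - {"xyz":[0,0,30],"turn":[0,0,0.004],"grip":1}
    - {"xyz":[0,0,55],"turn":[0,0,0.004],"grip":1}
    - {"xyz":[0,0,68],"turn":[0,0,0.004],"grip":1}
    - {"xyz":[0,0,73],"turn":[0,0,0.004],"grip":1}
    - {"xyz":[0,0,74],"turn":[0,0,0.004],"grip":1}
    - {"xyz":[0,0,74],"turn":[0,0,0.004],"grip":0}
    - {"xyz":[0,0,74],"turn":[0,0,0.004],"grip":0}
    - {"xyz":[0,0,74],"turn":[0,0,0.004],"grip":0}
    - {"xyz":[0,0,74],"turn":[0,0,0.004],"grip":0}
    - {"xyz":[0,0,74],"turn":[0,0,0.004],"grip":0}
    - {"xyz":[0,0,74],"turn":[0,0,0.004],"grip":0}
    - {"xyz":[0,0,74],"turn":[0,0,0.004],"grip":0}
  force: 50

```text
clock: 9.38
tcp_pos: [0.4626, 0.212, 0.0085]
orientation: [0.002, -0.638, 0.77, -0.001]
wrist_force: [0.1, -1.1, 5.7]
finger_gap: 0.0347
grip_force: 50.8
```

```bash
python3 - <<'E'
from h import *
s=env.get_state();print(s["tcp_pos"],s["finger_gap"],s["grip_force"],s["wrist_force"])
t=np.radians(-2);ax=np.array([np.cos(t),np.sin(t)]);c=np.array([.647,.0535])
p=c+ax*(-.104-.055+.015)  # heel 55 mm short of final
print(p);goto([*p,.04],268,0)
E
```

```text
[0.46257734 0.21203079 0.00845499] 0.034725151371078296 50.83596215117723 [ 0.0575841  -1.08730956  5.71122626]
[0.50308772 0.05852553]
xyz [143.2 -68.5 -31.4] turn [-0.0036 -0.0027 -1.7234] rows>= 13.8
```

```bash
python3 - <<'E'
from h import *
t=np.radians(-2);ax=np.array([np.cos(t),np.sin(t)]);c=np.array([.647,.0535])
p=c+ax*(-.104-.095+.015)
print(p);goto([*p,.045],268,0)
E
```

```text
[0.46311209 0.05992151]
xyz [149.3 -29.  -36.6] turn [-0.0036 -0.0027 -1.7234] rows>= 13.8
```

>>> apply_moves:
  rows:
    - {"xyz":[0,0,-36],"turn":[0,0,0],"grip":0}
    - {"xyz":[75,-15,-36],"turn":[0,0,-0.85],"grip":0}
    - {"xyz":[75,-15,-36],"turn":[0,0,-0.85],"grip":0}
    - {"xyz":[149,-29,-36],"turn":[0,0,-1.723],"grip":0}
    - {"xyz":[149,-29,-36],"turn":[0,0,-1.723],"grip":0}
    - {"xyz":[149,-29,-36],"turn":[0,0,-1.723],"grip":0}
    - {"xyz":[149,-29,-36],"turn":[0,0,-1.723],"grip":0}
    - {"xyz":[149,-29,-36],"turn":[0,0,-1.723],"grip":0}
    - {"xyz":[149,-29,-36],"turn":[0,0,-1.723],"grip":0}
    - {"xyz":[149,-29,-36],"turn":[0,0,-1.723],"grip":0}
    - {"xyz":[149,-29,-36],"turn":[0,0,-1.723],"grip":0}
    - {"xyz":[149,-29,-36],"turn":[0,0,-1.723],"grip":0}

```text
clock: 10.38
tcp_pos: [0.462, 0.0599, 0.0434]
orientation: [0.0, 0.976, -0.219, 0.001]
wrist_force: [0.2, -0.1, -1.4]
finger_gap: 0.0349
grip_force: 50.7
```

>>> apply_moves:
  rows:
    - {"xyz":[0,0,0],"turn":[0,0,0],"grip":0}
    - {"xyz":[0,0,0],"turn":[0,0,0],"grip":0}

```text
clock: 10.55
tcp_pos: [0.4621, 0.06, 0.0434]
orientation: [0.0, 0.975, -0.224, 0.001]
wrist_force: [1.4, 0.4, -0.8]
finger_gap: 0.035
grip_force: 50.7
```

```bash
python3 - <<'E'
from h import *
s=env.get_state();print(s["joint_pos"].round(2),s["tcp_pos"],s["finger_gap"],s["wrist_force"])
goto([.4631,.0599,.045],268,0)
for n in("side","scene"):
    d,P,m=orange(n)
    cv2.imwrite(f"pics/h_{n}.png",d["color"])
a=cv2.imread("pics/h_side.png")[150:250,190:320];b=cv2.imread("pics/h_scene.png")[150:250,200:330]
cv2.imwrite("pics/h.png",cv2.resize(np.vstack([a,b]),None,fx=3,fy=3))
E
```

```text
[-0.04  0.25 -0.53  0.78 -0.   -2.73] [0.46205005 0.05996359 0.04335765] 0.034996715007657525 [ 1.41812374  0.36351439 -0.80223349]
xyz [ 1.  -0.4 -1.6] turn [ 1.000e-04 -1.600e-03 -4.165e-01] rows>= 3.3
102 [0.4847 0.013  0.0332] [0.5469 0.0753 0.0562]
((510.5279846191406, 42.93256378173828), (39.08348083496094, 75.10746765136719), 62.80615997314453)
191 [ 0.4431 -0.0027  0.0371] [0.5477 0.054  0.1293]
((494.4207763671875, 27.080419540405273), (107.06859588623047, 51.062904357910156), 4.661659240722656)
```

View pics/h.png

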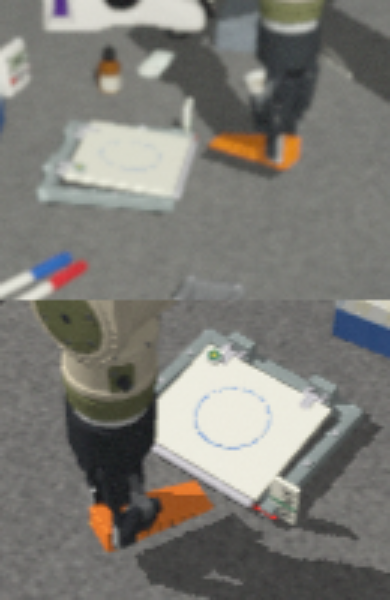

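The wedge is held at the heel in front of the table, still about 24° short in yaw. I'll finish the turn.

>>> apply_moves:
  rows:
    - {"xyz":[0,0,0],"turn":[0,0,-0.416],"grip":0}
    - {"xyz":[0,0,0],"turn":[0,0,-0.416],"grip":0}
    - {"xyz":[0,0,0],"turn":[0,0,-0.416],"grip":0}
    - {"xyz":[0,0,0],"turn":[0,0,-0.416],"grip":0}
    - {"xyz":[0,0,0],"turn":[0,0,-0.416],"grip":0}
    - {"xyz":[0,0,0],"turn":[0,0,-0.416],"grip":0}
    - {"xyz":[0,0,0],"turn":[0,0,-0.416],"grip":0}

```text
clock: 11.23
tcp_pos: [0.4622, 0.0629, 0.0433]
orientation: [0.001, 1.0, -0.019, 0.001]
wrist_force: [-0.4, 0.9, -1.5]
finger_gap: 0.0348
grip_force: 50.7
```

```bash
python3 - <<'E'
from h import *
s=env.get_state();print(s["joint_pos"].round(2),s["tcp_pos"],s["finger_gap"],s["wrist_force"])
goto([.4631,.0599,.009],268,0)
for n in("side","scene","wrist"):
    d,P,m=orange(n,.02)
    Q=P[P[:,2]<.075];print(n,cv2.minAreaRect((Q[:,:2]*1000).astype(np.float32)),Q.min(0),Q.max(0))
E
```

```text
[-0.04  0.25 -0.53  0.78 -0.   -3.14] [0.46223067 0.06290575 0.04332919] 0.034811997886644026 [-0.38805988  0.89504599 -1.52001076]
xyz [ 0.9  2.9 34.3] turn [ 0.0029 -0.0016 -0.0024] rows>= 0.8
136 [0.4765 0.0474 0.0305] [0.5533 0.0861 0.0566]
((514.6593627929688, 66.3821029663086), (38.30976867675781, 76.77891540527344), 88.99314880371094)
side ((514.6593627929688, 66.3821029663086), (38.30976867675781, 76.77891540527344), 88.99314880371094) [0.47652083 0.04739627 0.0305137 ] [0.55332384 0.08607921 0.0566355 ]
126 [0.4428 0.0451 0.0365] [0.4739 0.0809 0.0674]
((458.41522216796875, 63.01834487915039), (31.369054794311523, 35.57736587524414), 0.7787211537361145)
scene ((458.41522216796875, 63.01834487915039), (31.369054794311523, 35.57736587524414), 0.7787211537361145) [0.44278453 0.0450696  0.03648923] [0.47393663 0.08093894 0.06744985]
14828 [0.4459 0.0416 0.0368] [0.5558 0.0821 0.1855]
((500.6019592285156, 61.94576644897461), (36.54092025756836, 109.35364532470703), 87.73120880126953)
wrist ((500.6019592285156, 61.94576644897461), (36.54092025756836, 109.35364532470703), 87.73120880126953) [0.44591468 0.04159604 0.03675952] [0.55575116 0.08209434 0.06672957]
```

>>> apply_moves:
  rows:
    - {"xyz":[0,0,10],"turn":[0,0,0.04],"grip":0}
    - {"xyz":[0,0,20],"turn":[0,0,0.04],"grip":0}
    - {"xyz":[0,0,28],"turn":[0,0,0.04],"grip":0}
    - {"xyz":[0,0,33],"turn":[0,0,0.04],"grip":0}
    - {"xyz":[0,0,35],"turn":[0,0,0.04],"grip":0}
    - {"xyz":[0,0,35],"turn":[0,0,0.04],"grip":0}

```text
clock: 11.88
tcp_pos: [0.4619, 0.0628, 0.0086]
orientation: [0.001, 0.999, -0.038, 0.0]
wrist_force: [-1.3, -0.3, 3.3]
finger_gap: 0.035
grip_force: 50.9
```

```bash
python3 - <<'E'
from h import *
s=env.get_state();print(s["joint_pos"].round(3),s["tcp_pos"],s["wrist_force"].round(2))
r=tcpR().as_matrix();print(np.degrees(np.arctan2(r[1,0],r[0,0])), "shift for target", tcpR().inv().apply(np.array([.559,.059,s["tcp_pos"][2]])-s["tcp_pos"])*1000)
d=cam("scene");np.savez("s1.npz",**d)
E
```

```text
[-3.500e-02  3.020e-01 -5.740e-01  6.940e-01 -3.000e-03 -3.101e+00] [0.46189748 0.06281896 0.00855009] [-1.3  -0.27  3.26]
-4.3643144055395 shift for target [ 9.71115316e+01 -3.58164764e+00  7.52264907e-02]
```

>>> apply_moves:
  rows:
    - {"xyz":[8,-0.3,0],"turn":[0,0,0],"grip":0}
    - {"xyz":[16,-0.6,0],"turn":[0,0,0],"grip":0}
    - {"xyz":[24,-0.9,0],"turn":[0,0,0],"grip":0}
    - {"xyz":[32,-1.2,0],"turn":[0,0,0],"grip":0}
    - {"xyz":[40,-1.5,0],"turn":[0,0,0],"grip":0}
    - {"xyz":[47,-1.8,0],"turn":[0,0,0],"grip":0}
    - {"xyz":[54,-2,0],"turn":[0,0,0],"grip":0}
    - {"xyz":[61,-2.3,0],"turn":[0,0,0],"grip":0}
    - {"xyz":[68,-2.6,0],"turn":[0,0,0],"grip":0}
    - {"xyz":[75,-2.9,0],"turn":[0,0,0],"grip":0}
    - {"xyz":[82,-3.2,0],"turn":[0,0,0],"grip":0}
    - {"xyz":[85,-3.3,0],"turn":[0,0,0],"grip":0}

```text
clock: 12.93
tcp_pos: [0.5408, 0.0601, 0.0079]
orientation: [0.002, 0.999, -0.038, -0.006]
wrist_force: [-19.8, 0.1, 18.5]
finger_gap: 0.0354
grip_force: 53.1
```

```bash
cat >> h.py <<'E'
def ptr(d):
    hsv=cv2.cvtColor(d["color"],cv2.COLOR_BGR2HSV);H,S,V=[hsv[...,i].astype(int) for i in range(3)]
    q=proj(d,np.array([[.583,-.045,.03]]))[0].astype(int)
    b=np.zeros(H.shape,bool);f=d["camera_matrix"][0,0]/max(.05,(d["view"][2,:3]@[.583,-.045,.03]+d["view"][2,3]));w=int(.05*f);b[max(0,q[1]-w):q[1]+w,max(0,q[0]-w):q[0]+w]=1
    red=b&((H<6)|(H>172))&(S>90)&(V>50);grn=b&(H>45)&(H<90)&(S>60)&(V>40)
    r=np.argwhere(red)[:,::-1];g=np.argwhere(grn)[:,::-1]
    return r,g
def vplane(d,uv,xt):
    "ray onto vertical plane table x = xt; gives table y, z"
    K=d["camera_matrix"];V=d["view"];o=-V[:3,:3].T@V[:3,3];r=V[:3,:3].T@np.linalg.inv(K)@np.array([uv[0],uv[1],1.])
    t=np.radians(-2);ax=np.array([np.cos(t),np.sin(t),0]);ay=np.array([-np.sin(t),np.cos(t),0]);c=np.array([.647,.0535,0])
    p=o+r*(xt-ax@(o-c))/(ax@r);return ay@(p-c),p[2]
E
python3 - <<'E'
from h import *
s=env.get_state();print(s["joint_pos"].round(3),s["tcp_pos"],s["wrist_force"].round(2))
for nm in("s0.npz","s1.npz",0):
    d=dict(np.load(nm)) if nm else cam("scene")
    r,g=ptr(d);print(len(r),len(g),[np.round(vplane(d,u,-.066),4) for u in(r[r[:,0]>=r[:,0].max()-1].mean(0),r.mean(0),)] if len(r) else 0,[np.round(vplane(d,g.mean(0),-.06),4)] if len(g) else 0)
w=cam("wrist");r,g=ptr(w);print("wrist",len(r),len(g))
W=world(w);print(proj(w,np.array([[.583,-.045,.03]])))
cv2.imwrite("pics/i.png",w["color"])
E
```

```text
[-3.500e-02  4.340e-01 -3.660e-01  7.820e-01 -3.000e-03 -3.101e+00] [0.54075792 0.06011997 0.00794375] [-19.75   0.08  18.47]
12 1 [array([-0.098 ,  0.0127]), array([-0.0836,  0.0101])] [array([-0.0975,  0.0292])]
11 2 [array([-0.098 ,  0.0127]), array([-0.0846,  0.01  ])] [array([-0.1027,  0.0286])]
9 1 [array([-0.094 ,  0.0188]), array([-0.0847,  0.0186])] [array([-0.0975,  0.0292])]
wrist 344 7
[[484.75613506 167.54712114]]
```

View pics/i.png

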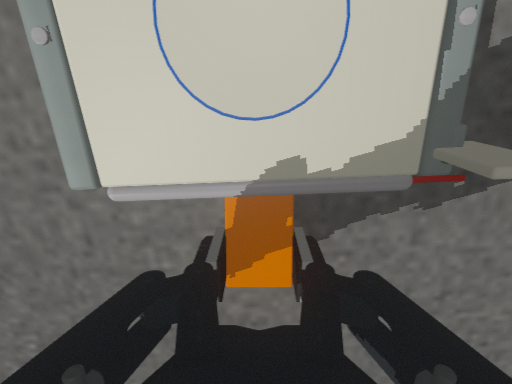

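The wrist view shows the wedge under the lip, with the lip line at row 190, the heel at row 285, and the pointer at (440,180). The pointer has risen by about half of what it needs, so I'll keep sliding.

>>> apply_moves:
  rows:
    - {"xyz":[3,0,-1],"turn":[0,0,0],"grip":0}
    - {"xyz":[6,0,-1],"turn":[0,0,0],"grip":0}
    - {"xyz":[9,0,-1],"turn":[0,0,0],"grip":0}
    - {"xyz":[12,0,-1],"turn":[0,0,0],"grip":0}
    - {"xyz":[12,0,-1],"turn":[0,0,0],"grip":0}
    - {"xyz":[12,0,-1],"turn":[0,0,0],"grip":0}

```text
clock: 13.53
tcp_pos: [0.5568, 0.0589, 0.008]
orientation: [0.001, 0.999, -0.038, -0.002]
wrist_force: [-5.3, 0.0, -1.4]
finger_gap: 0.0347
grip_force: 51.2
```

```bash
cat >> h.py <<'E'
def check():
    s=env.get_state();print(s["clock"],s["tcp_pos"].round(4),s["wrist_force"].round(1),s["finger_gap"].round(4))
    d=cam("scene");r,g=ptr(d);print(len(r),[np.round(vplane(d,u,-.066),4) for u in(r[r[:,0]>=r[:,0].max()-1].mean(0),r.mean(0))])
    W=world(d);hsv=cv2.cvtColor(d["color"],cv2.COLOR_BGR2HSV)
    t=np.radians(-2);X=(W[...,0]-.647)*np.cos(t)+(W[...,1]-.0535)*np.sin(t);Y=-(W[...,0]-.647)*np.sin(t)+(W[...,1]-.0535)*np.cos(t)
    m=(X>-.05)&(X<.04)&(abs(Y)<.06)&(W[...,2]>.01)&(W[...,2]<.06)&(hsv[...,1]<50)
    co,*_=np.linalg.lstsq(np.c_[X[m],Y[m],np.ones(m.sum())],W[...,2][m],rcond=None);print("plate tilt",co.round(4),m.sum(),"lip z if hinge",(27-140*(co[0])).round(1))
E
python3 - <<'E'
from h import *
check()
w=cam("wrist");d,P,m=orange("wrist");Q=P[P[:,2]<.05];Q=Q[abs(Q[:,1]-.06)<.05];print("heel x",Q.min(0),Q.max(0))
E
```

```text
Traceback (most recent call last):
  File "h.py", line 44, in check
    s=env.get_state();print(s["clock"],s["tcp_pos"].round(4),s["wrist_force"].round(1),s["finger_gap"].round(4))
                                                                                       ^^^^^^^^^^^^^^^^^^^^^
AttributeError: 'float' object has no attribute 'round'
```

```bash
sed -i 's/s\["finger_gap"\].round(4)/s["finger_gap"]/' h.py; python3 - <<'E'
from h import *
check()
d,P,m=orange("wrist");Q=P[P[:,2]<.05];Q=Q[abs(Q[:,1]-.06)<.05];print("heel x",Q.min(0),Q.max(0))
W=world(d);r,g=ptr(d);print(r.mean(0),np.round(np.median(W[r[:,1],r[:,0]],0),4), "g",len(g),np.round(np.median(W[g[:,1],g[:,0]],0),4) if len(g) else 0)
E
```

```text
13.5333 [0.5568 0.0589 0.008 ] [-5.3  0.  -1.4] 0.03472378347531676
9 [array([-0.0943,  0.0221]), array([-0.0856,  0.0223])]
plate tilt [0.0081 0.0074 0.0327] 525 lip z if hinge 25.9
4015 [0.5384 0.0413 0.0207] [0.6373 0.0784 0.1497]
((588.3829345703125, 57.41504669189453), (35.59400939941406, 98.07872009277344), 85.81021118164062)
heel x [0.53841723 0.04131775 0.02065238] [0.57281818 0.07839155 0.03203479]
[436.16413374 208.99088146] [ 0.5767 -0.03    0.026 ] g 3 [ 0.5862 -0.0279  0.0279]
```

>>> apply_moves:
  rows:
    - {"xyz":[2,0,0],"turn":[0,0,0],"grip":0}
    - {"xyz":[4,0,0],"turn":[0,0,0],"grip":0}
    - {"xyz":[4.5,0,0],"turn":[0,0,0],"grip":0}
    - {"xyz":[4.5,0,0],"turn":[0,0,0],"grip":0}
    - {"xyz":[4.5,0,0],"turn":[0,0,0],"grip":0}

```text
clock: 14.05
tcp_pos: [0.5608, 0.0586, 0.008]
orientation: [0.001, 0.999, -0.038, -0.002]
wrist_force: [-6.7, 0.3, 0.1]
finger_gap: 0.0348
grip_force: 51.2
```

```bash
python3 - <<'E'
from h import *
check()
d,P,m=orange("wrist");Q=P[P[:,2]<.05];Q=Q[abs(Q[:,1]-.06)<.05];print("heel x",Q.min(0),Q.max(0))
W=world(d);r,g=ptr(d);print(r.mean(0),np.round(np.median(W[r[:,1],r[:,0]],0),4), "g",len(g),np.round(np.median(W[g[:,1],g[:,0]],0),4) if len(g) else 0)
E
```

```text
14.05 [0.5608 0.0586 0.008 ] [-6.7  0.3  0.1] 0.03476772776589598
10 [array([-0.093 ,  0.0241]), array([-0.0851,  0.0232])]
plate tilt [0.0026 0.0151 0.0331] 485 lip z if hinge 26.6
3446 [0.5426 0.0413 0.0215] [0.6415 0.0781 0.1497]
((592.6285400390625, 57.25509262084961), (35.39898681640625, 97.95321655273438), 85.83970642089844)
heel x [0.54256781 0.04132986 0.02154837] [0.57286994 0.0780868  0.03143306]
[435.08895706 217.44785276] [ 0.5768 -0.0296  0.027 ] g 2 [ 0.5861 -0.0281  0.0267]
```

>>> apply_moves:
  rows:
    - {"xyz":[0,0,0],"turn":[0,0,0],"grip":0.5}
    - {"xyz":[0,0,0],"turn":[0,0,0],"grip":0.6}
    - {"xyz":[0,0,0],"turn":[0,0,0],"grip":0.7}
    - {"xyz":[0,0,0],"turn":[0,0,0],"grip":0.8}
    - {"xyz":[0,0,0],"turn":[0,0,0],"grip":0.8}
    - {"xyz":[-3,0,-15],"turn":[0,0,0],"grip":0.8}
    - {"xyz":[-10,0,-45],"turn":[0,0,0],"grip":0.8}
    - {"xyz":[-25,0,-80],"turn":[0,0,0],"grip":0.8}
    - {"xyz":[-60,0,-90],"turn":[0,0,0],"grip":0.8}
    - {"xyz":[-90,0,-90],"turn":[0,0,0],"grip":0.8}
    - {"xyz":[-90,0,-90],"turn":[0,0,0],"grip":0.8}

```text
clock: 15.07
tcp_pos: [0.4696, 0.0665, 0.1004]
orientation: [0.001, 0.999, -0.038, 0.0]
wrist_force: [-1.1, 0.2, 0.2]
finger_gap: 0.0685
grip_force: 0.0
```

```bash
python3 - <<'E'
from h import *
check()
d,P,m=orange("wrist");Q=P[P[:,2]<.05];Q=Q[abs(Q[:,1]-.06)<.05];print("heel x",Q.min(0),Q.max(0))
W=world(d);r,g=ptr(d);print(len(r),np.round(np.median(W[r[:,1],r[:,0]],0),4), "g",len(g),np.round(np.median(W[g[:,1],g[:,0]],0),4) if len(g) else 0)
print(np.round(W[r[:,1],r[:,0]].min(0),4),np.round(W[r[:,1],r[:,0]].max(0),4))
o=-d["view"][:3,:3].T@d["view"][:3,3];print("cam",o,d["view"][2,:3])
if len(r) and len(g): print([np.round(vplane(d,r[r[:,0]>=np.percentile(r[:,0],80)].mean(0),x),4) for x in(-.07,-.065)],np.round(vplane(d,g.mean(0),-.06),4))
u,v=proj(d,np.array([[.583,-.045,.03]]))[0].astype(int);print(u,v)
cv2.imwrite("pics/j.png",cv2.resize(d["color"][max(0,v-50):v+50,max(0,u-80):min(512,u+50)],None,fx=5,fy=5))
E
```

```text
15.0667 [0.4696 0.0665 0.1004] [-1.1  0.2  0.2] 0.06845172498074001
10 [array([-0.0937,  0.0231]), array([-0.0841,  0.0233])]
plate tilt [ 0.0029 -0.002   0.0329] 889 lip z if hinge 26.6
2017 [0.543  0.0412 0.0207] [0.575  0.0779 0.0311]
((559.5076904296875, 59.35749816894531), (34.88075256347656, 30.6983642578125), 85.6021499633789)
heel x [0.54296536 0.04124227 0.02067356] [0.57496509 0.0778687  0.03106521]
181 [ 0.5763 -0.0297  0.027 ] g 80 [ 0.5853 -0.0432  0.0273]
[ 0.5521 -0.0559 -0.001 ] [0.5808 0.0614 0.2429]
cam [0.55208595 0.06135238 0.24286767] [-0.31115583  0.02127387 -0.95012077]
[array([-0.0874,  0.0451]), array([-0.1057,  0.0058])] [-0.0934  0.0374]
406 37
```

View pics/j.png

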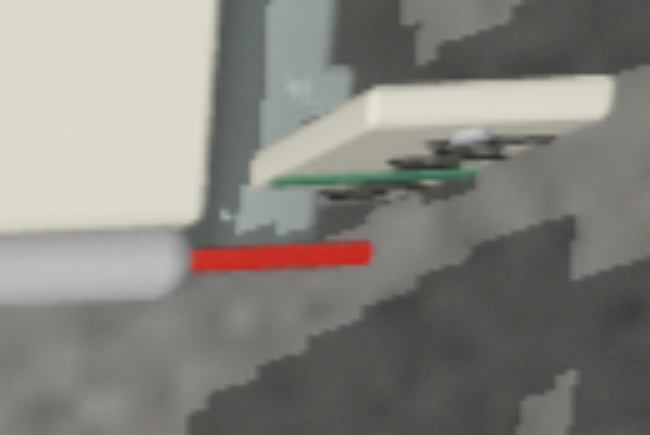

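The close view shows the red pointer at (280,255), with the gauge and its green band behind it at (375,178). I'll refine the height using known reference heights.

```bash
python3 - <<'E'
from h import *
t=np.radians(-2);res=[]
for i in range(4):
    d=cam("wrist");W=world(d);r,g=ptr(d);Z=W[...,2]
    X=(W[...,0]-.647)*np.cos(t)+(W[...,1]-.0535)*np.sin(t);Y=-(W[...,0]-.647)*np.sin(t)+(W[...,1]-.0535)*np.cos(t)
    m=np.zeros(Z.shape,np.uint8);m[r[:,1],r[:,0]]=1;k=(m>0)&(Y<-.075)&(Y>-.12)&(Z>.015)&(Z<.04)
    f=lambda q:np.round(np.median(Z[q])*1000,2)
    pl=(X<-.045)&(X>-.06)&(abs(Y)<.05)&(Z>.02)&(Z<.045)
    lip=(X<-.062)&(X>-.075)&(abs(Y)<.06)&(Z>.02)
    orr=(X<-.098)&(X>-.103)&(abs(Y)<.02)&(Z>.015)
    gr=(X<-.11)&(X>-.125)&(abs(Y)<.03)
    gt=(abs(X+.058)<.01)&(abs(Y+.1)<.012)&(Z>.048)&(Z<.065)
    print(f(k),k.sum(),"max",np.percentile(Z[k],90).round(4),"plate front(33)",f(pl),"lip top(32)",np.percentile(Z[lip],98).round(4),"floor",f(gr),"gaugetop(56)",f(gt),gt.sum(),"heel(~28.5)",f(orr))
    q=(abs(Y)<.06)&(X>-.06)&(X<.0)&(Z>.02)&(Z<.045);print(np.polyfit(X[q],Z[q],1).round(4))
E
```

```text
27.11 153 max 0.028 plate front(33) 32.11 lip top(32) 0.0326 floor -0.57 gaugetop(56) 55.03 441 heel(~28.5) 28.9
[0.0025 0.0322]
26.95 144 max 0.028 plate front(33) 32.1 lip top(32) 0.0327 floor -0.57 gaugetop(56) 55.03 432 heel(~28.5) 28.88
[0.0042 0.0323]
26.87 154 max 0.0281 plate front(33) 32.13 lip top(32) 0.0325 floor -0.56 gaugetop(56) 55.02 433 heel(~28.5) 28.87
[0.0058 0.0324]
26.88 147 max 0.028 plate front(33) 32.1 lip top(32) 0.0325 floor -0.59 gaugetop(56) 55.0 444 heel(~28.5) 28.93
[0.0051 0.0324]
```

The pointer sits within about 0.3 mm of the band middle once the bias of roughly −0.6 to −1.0 mm at the floor and gauge top is allowed for. Next is the dish.

```bash
python3 - <<'E'
from h import *
goto([.487,-.234,.20],120,0)
d=dict(np.load("s0.npz"))
for n,u in dict(ftipL=(520,513),ftipR=(603,530),fR2=(600,522),sl1=(577,375),sl2=(618,398),slb=(590,368),bottle=(568,343)).items(): print(n,ray(d,((u[0]+.5)*.64-.5,(u[1]+.5)*.64-.5),.006).round(3))
E
```

```text
xyz [ 34.4 298.  -99.5] turn [-0.0039 -0.0047  2.5417] rows>= 20.3
ftipL [ 0.37  -0.29   0.006]
ftipR [ 0.419 -0.405  0.006]
fR2 [ 0.428 -0.396  0.006]
sl1 [ 0.655 -0.247  0.006]
sl2 [ 0.653 -0.327  0.006]
slb [ 0.683 -0.26   0.006]
bottle [ 0.711 -0.202  0.006]
```

>>> apply_moves:
  rows:
    - {"xyz":[0,0,-40],"turn":[0,0,0.1],"grip":1}
    - {"xyz":[34,298,-99],"turn":[0,0,2.54],"grip":1}
    - {"xyz":[34,298,-99],"turn":[0,0,2.54],"grip":1}
    - {"xyz":[34,298,-99],"turn":[0,0,2.54],"grip":1}
    - {"xyz":[34,298,-99],"turn":[0,0,2.54],"grip":1}
    - {"xyz":[34,298,-99],"turn":[0,0,2.54],"grip":1}
    - {"xyz":[34,298,-99],"turn":[0,0,2.54],"grip":1}
    - {"xyz":[34,298,-99],"turn":[0,0,2.54],"grip":1}
    - {"xyz":[34,298,-99],"turn":[0,0,2.54],"grip":1}
    - {"xyz":[34,298,-99],"turn":[0,0,2.54],"grip":1}
    - {"xyz":[34,298,-99],"turn":[0,0,2.54],"grip":1}
    - {"xyz":[34,298,-99],"turn":[0,0,2.54],"grip":1}

```text
clock: 16.37
tcp_pos: [0.4857, -0.2355, 0.1987]
orientation: [0.0, 0.711, -0.703, 0.002]
wrist_force: [0.1, -0.2, 0.2]
finger_gap: 0.0855
grip_force: 0.0
```

```bash
python3 - <<'E'
from h import *
s=env.get_state();print(s["joint_pos"].round(2),s["tcp_pos"],s["clock"])
goto([.487,-.234,.20],120,0)
d=cam("wrist");W=world(d);cv2.imwrite("pics/k.png",d["color"])
g=(W[...,2]>.008)&(W[...,2]<.022)&(np.hypot(W[...,0]-.487,W[...,1]+.233)<.06)
n,l,st,_=cv2.connectedComponentsWithStats(g.astype(np.uint8));i=1+np.argmax(st[1:,4]);P=W[l==i]
print(len(P),cv2.minEnclosingCircle((P[:,:2]*1000).astype(np.float32)),cv2.fitEllipse(cv2.convexHull((P[:,:2]*1000).astype(np.float32))),np.median(P[:,2]))
E
```

```text
[-0.6   0.25 -0.11  1.2  -0.   -2.18] [ 0.48572003 -0.23547142  0.19869105] 16.3667
xyz [-1.5 -1.3 -1.3] turn [-0.0029 -0.0016  1.0589] rows>= 8.5
2082 ((493.2702941894531, -231.55528259277344), 32.31063461303711) ((493.28692626953125, -231.8315887451172), (63.6865234375, 64.205322265625), 130.66317749023438) 0.014496845336716996
```

The dish measures 64 mm across at (0.4933, −0.2317), with its lid at 14.5 mm, which matches the given sizes. I'll go for the grasp.

```bash
python3 - <<'E'
from h import *
r=tcpR().as_matrix();y=np.degrees(np.arctan2(r[1,1],r[0,1]));print(y)
goto([.4933,-.2317,.05],y,0);goto([.4933,-.2317,.008],y,0)
E
```

```text
-179.61489244029696
xyz [ -3.8  -7.4 148.7] turn [-0.0015 -0.0027 -0.    ] rows>= 3.6
xyz [ -3.9  -7.3 190.7] turn [-0.0015 -0.0027 -0.    ] rows>= 4.6
```

>>> apply_moves:
  rows:
    - {"xyz":[-4,-7,40],"turn":[0,-0.003,0],"grip":1}
    - {"xyz":[-4,-7,80],"turn":[0,-0.003,0],"grip":1}
    - {"xyz":[-4,-7,120],"turn":[0,-0.003,0],"grip":1}
    - {"xyz":[-4,-7,150],"turn":[0,-0.003,0],"grip":1}
    - {"xyz":[-4,-7,172],"turn":[0,-0.003,0],"grip":1}
    - {"xyz":[-4,-7,184],"turn":[0,-0.003,0],"grip":1}
    - {"xyz":[-4,-7,189],"turn":[0,-0.003,0],"grip":1}
    - {"xyz":[-4,-7,190],"turn":[0,-0.003,0],"grip":1}
    - {"xyz":[-4,-7,190],"turn":[0,-0.003,0],"grip":1}

```text
clock: 17.17
tcp_pos: [0.4928, -0.2307, 0.0093]
orientation: [-0.001, 0.714, -0.7, 0.001]
wrist_force: [-0.5, 0.5, 0.5]
finger_gap: 0.0854
grip_force: 0.0
```

>>> apply_moves:
  rows:
    - {"xyz":[0,0,0],"turn":[0,0,0],"grip":0.6}
    - {"xyz":[0,0,0],"turn":[0,0,0],"grip":0.6}
    - {"xyz":[0,0,0],"turn":[0,0,0],"grip":0.6}
    - {"xyz":[0,0,0],"turn":[0,0,0],"grip":0.6}
    - {"xyz":[0,0,0],"turn":[0,0,0],"grip":0.6}
  force: 20

```text
clock: 17.58
tcp_pos: [0.494, -0.2317, 0.012]
orientation: [-0.001, 0.714, -0.7, 0.003]
wrist_force: [-0.6, 0.6, 10.2]
finger_gap: 0.0509
grip_force: 5.2
```

```bash
python3 - <<'E'
from h import *
s=env.get_state();print(s["joint_pos"].round(2),s["tcp_pos"],s["clock"],s["wrist_force"],s["finger_gap"],s["grip_force"])
E
```

```text
[-0.59  0.42 -0.38  0.77  0.   -2.18] [ 0.49395323 -0.23170016  0.01199161] 17.5833 [-0.5684434   0.64108689 10.2097083 ] 0.05089355976034383 5.233258244015815
```

The gap of 51 mm is below 64 mm, and there is a 10 N upward force. The open tips stand farther back than I assumed and rode over the lid. I'll open, rise and look.

>>> apply_moves:
  rows:
    - {"xyz":[0,0,-4],"turn":[0,0,0],"grip":0.6}
    - {"xyz":[0,0,-14],"turn":[0,0,0],"grip":0.7}
    - {"xyz":[0,0,-40],"turn":[0,0,0],"grip":1}
    - {"xyz":[0,0,-80],"turn":[0,0,0],"grip":1}
    - {"xyz":[0,0,-120],"turn":[0,0,0],"grip":1}
    - {"xyz":[0,0,-120],"turn":[0,0,0],"grip":1}
    - {"xyz":[0,0,-120],"turn":[0,0,0],"grip":1}

```text
clock: 18.17
tcp_pos: [0.4941, -0.2317, 0.1331]
orientation: [-0.001, 0.714, -0.7, 0.004]
wrist_force: [0.0, -0.8, -0.6]
finger_gap: 0.0854
grip_force: 0.0
```

```bash
python3 - <<'E'
from h import *
s=env.get_state();print(s["tcp_pos"],s["clock"],s["wrist_force"].round(1))
d=cam("wrist");W=world(d)
g=(W[...,2]>.008)&(W[...,2]<.022)&(np.hypot(W[...,0]-.49,W[...,1]+.233)<.06)
n,l,st,_=cv2.connectedComponentsWithStats(g.astype(np.uint8));i=1+np.argmax(st[1:,4]);P=W[l==i]
print(len(P),cv2.minEnclosingCircle((P[:,:2]*1000).astype(np.float32)),cv2.fitEllipse(cv2.convexHull((P[:,:2]*1000).astype(np.float32))),np.median(P[:,2]),P[:,2].max())
r=tcpR().as_matrix();y=np.degrees(np.arctan2(r[1,1],r[0,1]))
goto([.4933,-.2317,-.003],y,0)
E
```

```text
[ 0.49409517 -0.23166116  0.1331293 ] 18.1667 [ 0.  -0.8 -0.6]
3123 ((493.3571472167969, -231.66603088378906), 32.24439239501953) ((493.42041015625, -231.80654907226562), (63.863983154296875, 64.14083862304688), 144.66488647460938) 0.014530923494090612 0.017130732709886704
xyz [6.00e-01 1.00e-01 1.34e+02] turn [-0.0042 -0.0019 -0.    ] rows>= 3.2
```

>>> apply_moves:
  rows:
    - {"xyz":[0,0,40],"turn":[-0.004,-0.002,0],"grip":1}
    - {"xyz":[0,0,80],"turn":[-0.004,-0.002,0],"grip":1}
    - {"xyz":[0,0,108],"turn":[-0.004,-0.002,0],"grip":1}
    - {"xyz":[0,0,124],"turn":[-0.004,-0.002,0],"grip":1}
    - {"xyz":[0,0,131],"turn":[-0.004,-0.002,0],"grip":1}
    - {"xyz":[0,0,133],"turn":[-0.004,-0.002,0],"grip":1}
    - {"xyz":[0,0,133],"turn":[-0.004,-0.002,0],"grip":1}
    - {"xyz":[0,0,133],"turn":[-0.004,-0.002,0],"grip":1}

```text
clock: 18.88
tcp_pos: [0.4928, -0.2308, -0.0029]
orientation: [0.0, 0.714, -0.7, -0.001]
wrist_force: [0.3, 0.2, 1.3]
finger_gap: 0.0852
grip_force: 0.0
```

>>> apply_moves:
  rows:
    - {"xyz":[0,0,0],"turn":[0,0,0],"grip":0.68}
    - {"xyz":[0,0,0],"turn":[0,0,0],"grip":0.68}
    - {"xyz":[0,0,0],"turn":[0,0,0],"grip":0.68}
    - {"xyz":[0,0,0],"turn":[0,0,0],"grip":0.68}
    - {"xyz":[0,0,0],"turn":[0,0,0],"grip":0.68}
  force: 20

```text
clock: 19.3
tcp_pos: [0.4932, -0.231, -0.0022]
orientation: [-0.0, 0.714, -0.7, -0.0]
wrist_force: [-0.8, 0.6, 6.3]
finger_gap: 0.0632
grip_force: 21.6
```

>>> apply_moves:
  rows:
    - {"xyz":[0,0,-5],"turn":[0,0,0],"grip":0.6}
    - {"xyz":[0,0,-20],"turn":[0,0,0],"grip":0.6}
    - {"xyz":[0,0,-50],"turn":[0,0,0],"grip":0.6}
    - {"xyz":[0,0,-90],"turn":[0,0,0],"grip":0.6}
    - {"xyz":[0,0,-120],"turn":[0,0,0],"grip":0.6}
    - {"xyz":[0,0,-140],"turn":[0,0,0],"grip":0.6}
    - {"xyz":[0,0,-140],"turn":[0,0,0],"grip":0.6}
    - {"xyz":[0,0,-140],"turn":[0,0,0],"grip":0.6}

```text
clock: 19.97
tcp_pos: [0.4934, -0.2312, 0.1379]
orientation: [-0.0, 0.714, -0.7, 0.0]
wrist_force: [1.1, 0.3, -0.1]
finger_gap: 0.0628
grip_force: 22.5
```

```bash
python3 - <<'E'
from h import *
s=env.get_state();print(s["tcp_pos"],s["clock"],s["wrist_force"].round(1),s["finger_gap"],s["grip_force"])
r=tcpR().as_matrix();y=np.degrees(np.arctan2(r[1,1],r[0,1]))
d=cam("scene");W=world(d);hsv=cv2.cvtColor(d["color"],cv2.COLOR_BGR2HSV)
m=(hsv[...,0]>95)&(hsv[...,0]<125)&(hsv[...,1]>25)&(np.hypot(W[...,0]-.647,W[...,1]-.053)<.05)
q=np.argwhere(m)[:,::-1];P=np.array([ray(d,u,.033) for u in q]);print(len(q),"ring",cv2.fitEllipse((P[:,:2]*1000).astype(np.float32)),P.mean(0))
goto([.648,.0535,.14],y,0)
E
```

```text
[ 0.49344529 -0.23117322  0.13788407] 19.9667 [ 1.1  0.3 -0.1] 0.06284466945058663 22.455804442288354
36 ring ((649.0223388671875, 54.101173400878906), (73.24034118652344, 74.82469177246094), 98.67232513427734) [0.64474815 0.04787623 0.033     ]
xyz [-281.  -161.1   -3.5] turn [ 0.0021  0.0017 -0.    ] rows>= 7.8
```

>>> apply_moves:
  rows:
    - {"xyz":[-30,-17,0],"turn":[0,0,0],"grip":0.6}
    - {"xyz":[-60,-34,0],"turn":[0,0,0],"grip":0.6}
    - {"xyz":[-90,-52,0],"turn":[0,0,0],"grip":0.6}
    - {"xyz":[-121,-69,0],"turn":[0,0,0],"grip":0.6}
    - {"xyz":[-151,-86,0],"turn":[0,0,0],"grip":0.6}
    - {"xyz":[-181,-103,0],"turn":[0,0,0],"grip":0.6}
    - {"xyz":[-211,-121,0],"turn":[0,0,0],"grip":0.6}
    - {"xyz":[-241,-138,0],"turn":[0,0,0],"grip":0.6}
    - {"xyz":[-265,-151,0],"turn":[0,0,0],"grip":0.6}
    - {"xyz":[-282,-161,0],"turn":[0,0,0],"grip":0.6}
    - {"xyz":[-282,-161,0],"turn":[0,0,0],"grip":0.6}
    - {"xyz":[-282,-161,0],"turn":[0,0,0],"grip":0.6}

```text
clock: 21.02
tcp_pos: [0.6469, 0.0556, 0.1338]
orientation: [0.002, 0.715, -0.699, -0.003]
wrist_force: [0.0, -0.1, -0.0]
finger_gap: 0.0633
grip_force: 22.5
```

```bash
python3 - <<'E'
from h import *
s=env.get_state();print(s["tcp_pos"],s["clock"],s["wrist_force"].round(1),s["finger_gap"],s["grip_force"])
r=tcpR().as_matrix();y=np.degrees(np.arctan2(r[1,1],r[0,1]))
goto([.648,.054,.033],y,0)
d=cam("side");W=world(d);k=(abs(W[...,0]-.648)<.05)&(abs(W[...,1]-.054)<.05)&(W[...,2]>.10)&(W[...,2]<.16);print(k.sum(),[np.percentile(W[k][:,2],p).round(4) for p in(0,2,10,50)])
hsv=cv2.cvtColor(d["color"],cv2.COLOR_BGR2HSV);kk=k&(hsv[...,2]>110)&(hsv[...,1]>12);print(kk.sum(),W[kk].min(0),W[kk].max(0))
E
```

```text
[0.64685014 0.055604   0.13383922] 21.0167 [ 0.  -0.1 -0. ] 0.0633410775344779 22.460432475199923
xyz [  1.8  -1.8 100.8] turn [ 0.0066  0.002  -0.    ] rows>= 2.4
186 [np.float64(0.134), np.float64(0.1353), np.float64(0.1406), np.float64(0.1487)]
113 [0.61584876 0.03764294 0.13403794] [0.68729855 0.09093021 0.15405715]
```

>>> apply_moves:
  rows:
    - {"xyz":[1,-1,25],"turn":[0.006,0.002,0],"grip":0.6}
    - {"xyz":[2,-2,50],"turn":[0.006,0.002,0],"grip":0.6}
    - {"xyz":[2,-2,70],"turn":[0.006,0.002,0],"grip":0.6}
    - {"xyz":[2,-2,84],"turn":[0.006,0.002,0],"grip":0.6}
    - {"xyz":[2,-2,92],"turn":[0.006,0.002,0],"grip":0.6}
    - {"xyz":[2,-2,96],"turn":[0.006,0.002,0],"grip":0.6}
    - {"xyz":[2,-2,98],"turn":[0.006,0.002,0],"grip":0.6}
    - {"xyz":[2,-2,99],"turn":[0.006,0.002,0],"grip":0.6}
    - {"xyz":[2,-2,99],"turn":[0.006,0.002,0],"grip":0.6}
    - {"xyz":[2,-2,99],"turn":[0.006,0.002,0],"grip":0.6}

```text
clock: 21.9
tcp_pos: [0.6505, 0.0526, 0.0385]
orientation: [-0.002, 0.714, -0.7, 0.002]
wrist_force: [-0.4, -0.2, 0.2]
finger_gap: 0.0633
grip_force: 22.5
```

```bash
python3 - <<'E'
from h import *
s=env.get_state();print(s["tcp_pos"],s["clock"],s["wrist_force"],s["finger_gap"],s["grip_force"])
E
```

```text
[0.65050459 0.05261994 0.03847798] 21.9 [-0.43300251 -0.23585704  0.22387495] 0.06330683389613843 22.45306922472082
```

>>> apply_moves:
  rows:
    - {"xyz":[0,0,1.5],"turn":[0,0,0],"grip":0.6}
    - {"xyz":[0,0,3],"turn":[0,0,0],"grip":0.6}
    - {"xyz":[0,0,4],"turn":[0,0,0],"grip":0.6}
    - {"xyz":[0,0,4.5],"turn":[0,0,0],"grip":0.6}
    - {"xyz":[0,0,4.5],"turn":[0,0,0],"grip":0.6}

```text
clock: 22.32
tcp_pos: [0.6496, 0.0528, 0.0327]
orientation: [-0.001, 0.714, -0.7, 0.001]
wrist_force: [-0.5, -0.2, -1.1]
finger_gap: 0.0633
grip_force: 22.5
```

>>> apply_moves:
  rows:
    - {"xyz":[0,0,0.5],"turn":[0,0,0],"grip":0.6}
    - {"xyz":[0,0,1],"turn":[0,0,0],"grip":0.6}
    - {"xyz":[0,0,1],"turn":[0,0,0],"grip":0.6}

```text
clock: 22.57
tcp_pos: [0.6497, 0.0528, 0.0317]
orientation: [-0.001, 0.714, -0.7, 0.001]
wrist_force: [-0.7, 0.8, 0.4]
finger_gap: 0.0633
grip_force: 22.5
```

>>> apply_moves:
  rows:
    - {"xyz":[0,0,0.5],"turn":[0,0,0],"grip":0.74}
    - {"xyz":[0,0,0.5],"turn":[0,0,0],"grip":0.8}
    - {"xyz":[0,0,0],"turn":[0,0,0],"grip":0.9}
    - {"xyz":[0,0,0],"turn":[0,0,0],"grip":1}
    - {"xyz":[0,0,0],"turn":[0,0,0],"grip":1}
    - {"xyz":[0,0,-10],"turn":[0,0,0],"grip":1}
    - {"xyz":[0,0,-30],"turn":[0,0,0],"grip":1}
    - {"xyz":[0,0,-60],"turn":[0,0,0],"grip":1}
    - {"xyz":[0,0,-100],"turn":[0,0,0],"grip":1}
    - {"xyz":[0,0,-140],"turn":[0,0,0],"grip":1}
    - {"xyz":[0,0,-160],"turn":[0,0,0],"grip":1}
    - {"xyz":[0,0,-160],"turn":[0,0,0],"grip":1}

```text
clock: 23.57
tcp_pos: [0.6525, 0.0526, 0.1998]
orientation: [-0.005, 0.714, -0.7, 0.006]
wrist_force: [0.5, 0.4, 0.7]
finger_gap: 0.0853
grip_force: 0.0
```

>>> apply_moves:
  rows:
    - {"xyz":[0,-50,0],"turn":[0,0,0],"grip":1}
    - {"xyz":[0,20,0],"turn":[0,0,0],"grip":1}
    - {"xyz":[0,60,0],"turn":[0,0,0],"grip":1}
    - {"xyz":[0,100,0],"turn":[0,0,0],"grip":1}
    - {"xyz":[0,120,0],"turn":[0,0,0],"grip":1}
    - {"xyz":[0,120,0],"turn":[0,0,0],"grip":1}
    - {"xyz":[0,120,0],"turn":[0,0,0],"grip":1}

```text
clock: 24.15
tcp_pos: [0.5265, 0.0506, 0.191]
orientation: [-0.0, 0.714, -0.7, 0.0]
wrist_force: [0.6, -0.1, -0.0]
finger_gap: 0.0856
grip_force: 0.0
```

```bash
python3 - <<'E'
from h import *
check()
d=cam("scene");W=world(d);t=np.radians(-2)
k=(W[...,2]>.042)&(W[...,2]<.056)&(np.hypot(W[...,0]-.648,W[...,1]-.054)<.06);P=W[k];print(len(P),cv2.minEnclosingCircle((P[:,:2]*1000).astype(np.float32)),np.median(P[:,2]))
w=cam("wrist");W=world(w);r,g=ptr(w);print(len(r),len(g))
if len(r):
    Z=W[r[:,1],r[:,0]];Z=Z[(Z[:,2]>.01)&(Z[:,2]<.045)];print("ptr",np.median(Z,0))
k=(W[...,2]>.042)&(W[...,2]<.056)&(np.hypot(W[...,0]-.648,W[...,1]-.054)<.06);P=W[k]
if len(P)>20: print(len(P),cv2.minEnclosingCircle((P[:,:2]*1000).astype(np.float32)),np.linalg.lstsq(np.c_[P[:,:2],np.ones(len(P))],P[:,2],rcond=None)[0])
np.savez("w9.npz",**w)
a=d["color"][140:260,200:360];b=w["color"]
cv2.imwrite("pics/l.png",np.hstack([cv2.resize(a,(440,330)),cv2.resize(b,(360,270)).copy() if 0 else cv2.resize(b,(360,330))]))
E
```

```text
24.15 [0.5265 0.0506 0.191 ] [ 0.6 -0.1 -0. ] 0.08559432329591453
10 [array([-0.0937,  0.0231]), array([-0.0841,  0.0233])]
plate tilt [ 0.0676 -0.0058  0.0384] 931 lip z if hinge 17.5
306 ((647.118896484375, 49.6959228515625), 34.09197998046875) 0.04762782904536782
98 10
ptr [ 0.5765643  -0.0301276   0.02712741]
2677 ((649.1654052734375, 51.39534378051758), 32.59564208984375) [0.00868672 0.00457549 0.04136774]
```

View pics/l.png

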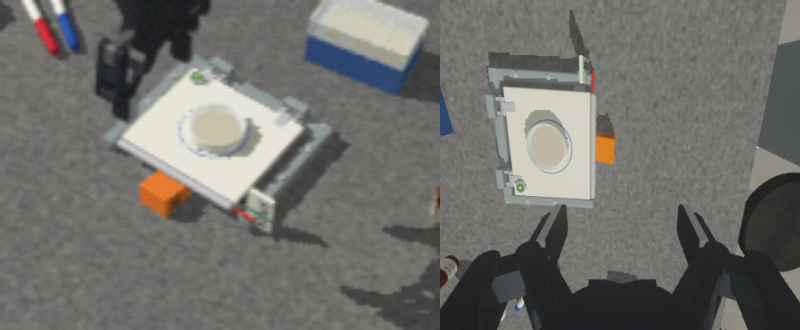

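The dish stands in the blue ring about 2.5 mm off centre, at (218,130) in the left picture, and it is flat. The wedge carries the plate, and the pointer reads the same as before, 27.1 mm at its top and in the band. The gripper is clear, so I'll hand in.

```bash
python3 -c "
from h import *
print(ticket.hand_in())"
```

```text
the job is handed in; nothing more can be done
None
```

I levelled the plate on the wedge with the pointer in the green band, set the dish flat in the blue ring about 2.5 mm off centre, and handed the job in at about 24 s; the hand-in call gave no verdict.

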